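# Plug in a relay and hold the tester's spring slide at the mark

### The job

Plug the relay with the square body upright and fully home into the square socket of the relay tester and let go of it. Then take the upright handle of the tester's spring-return slide, pull it out until its pointer is in line with the mark on the little rider at the tester's front edge, and keep it there: finish while still holding the handle with the gripper, because it springs back when let go. Do not shift the rider, and leave the round relay and the other things on the bench where they are.

Things in the scene. Friction and masses are not known exactly. Their poses are not given: they have to be found in the camera images.
- tester: Relay tester fixed on the bench: grey case with an aluminium lid plate 120 (x) x 140 (y) mm, its top 50 mm above the bench. Origin: centre of its underside. Own axes: -x is its front edge, facing the robot; +y (to the robot's left) is the way the slide is pulled; z up. At its back: a grey socket block 52 x 52 mm, top at z 74, and, on its -y side, a meter housing, top at z 70. At its front: the slide between two low rails (top z 58). It stands turned up to 0.3 rad.
- socket_mouth (a point): Centre of the square socket's mouth, on top of the socket block, 74 mm above the bench, at x +30, y +38 mm of the tester. Hole 26 x 26 mm (small chamfer at the rim), 18 mm deep, sides parallel to the tester's axes, open upward. Axes as the tester's.
- square_plug: The relay to plug in: grey square body 34 x 34 x 32 mm on a black square foot 24 x 24 x 16 mm (tip slightly narrowed), 48 mm high, about 60 g, standing upright on its foot. Origin: centre of the foot's underside; z up; x and y square to the sides. It fits the socket in any of four quarter turns; fully home the body's underside rests on the socket block and the origin is 16 mm below the mouth. Grip the body's sides at least 5 mm above its underside.
- round_plug: A relay of another type, not to be used: round grey body 36 mm across, 32 mm high, on a round black foot 30 mm across, 16 mm high; it does not fit the socket. Stands upright; origin: centre of the foot's underside.
- pull_slide (a joint): Travel of the spring-return slide, m: 0 = home, grows as it is pulled along the tester's +y, stop at 0.095. The spring pulls it home with about 3 N at 0 and 10 N at 0.09.
- handle_top (a point): Centre of the top of the slide's handle, 120 mm above the bench: a black upright tab 10 mm thick (along the tester's y) and 30 mm wide (along x), free for gripping from z 68 to 120 mm. At home it is at x -35, y -45 mm of the tester and moves with the slide. Axes as the tester's.
- slide_pointer (a point): Tip of the thin steel pointer that sticks out from the foot of the handle to the front, about 60 mm above the bench; it moves with the slide, at the same tester y as the handle's centre. Axes as the tester's.
- rider_tip (a point): The mark: a thin dark upright ridge on top of the small steel rider (13 x 16 mm, top 65 mm above the bench) that is clamped on the tester's front edge, anywhere 40 to 75 mm along the tester's +y from the pointer's home place. Axes as the tester's: pointer in line with it means equal y in these axes.
- turned_part_a: Bystander: brass turned part with a pin, 22 mm across, 20 mm high; origin at the centre of its underside.
- turned_part_b: Bystander: a second brass turned part like the other, 22 mm across, 20 mm high.
- seal_jar: Bystander: screw jar with blue lid, 65 mm across, 60 mm high; origin at the centre of its underside.
- offcut: Bystander: short wooden offcut 45 x 85 x 22 mm; origin at the centre of its underside.
- tape: Bystander: tape roll lying flat behind the left press, 73 mm across, 19 mm high.

How it is judged:
By the outcome, as a careful person would: the job done as asked, in the order asked, and still so for the second after the job is handed in, while the arm keeps its last pose, push and grip.
It also fails if it takes over 51 s, if anything falls off the work surface, if the arm or the gripper's body presses on something with over 40 N, if the wrist force passes 120 N, or if a joint passes its speed limit or range.

### The arm

A 6-joint arm with a two-finger parallel gripper is mounted at the origin on a cart in front of the work surface, level with it; the furniture and walls round the work are solid. World frame = base frame: x ahead of the robot, y to its left, z up, the work surface at z = 0. Lengths are in m, angles in rad, forces in N, time in s.
With the tool pointing down it reaches from about 0.35 to 0.775 m from the base axis. Payload 7.3 kg.
Tool frame: the origin (TCP) lies between the finger pads; the fingertips stand robot.tcp_to_tips ahead of it and the grasp point (between the pads) lies 2 mm behind it (robot.tcp_to_tips is the distance from the TCP to the fingertips, in m); y points along the fingers, x is the direction in which the jaws open and shut, and the axes are right-handed (so a half turn about y gives the same grasp; the last joint's range is limited). The gripper opens to 92 mm and grips with 3 to 60 N. Pads are 19 mm wide; open, the fingers measure 130 mm over their backs; the gripper's body (75 mm by 190 mm) begins 47 mm behind the grasp point.
Start: joints at [1.082, 0.342, 1.524, -0, 1.275, -0.146], TCP at [0.176, 0.494, 0.244] pointing down, gripper open.
Joint ranges: [-2.53, 2.53], [-0.77, 2.02], [0.04, 2.7], [-1, 4.14], [0.28, 2.66], [-3.11, 3.11]. Speed limits (rad/s): [2.57, 2.57, 3.14, 3.14, 3.14, 3.14].

### API

Orientations are given as [roll, pitch, yaw] about the fixed x, y, z axes, in that order (R = Rz(yaw) Ry(pitch) Rx(roll)).
In Python, from cell import status, read_camera, get_calibration, robot gives the robot as it stands.
- The arm moves only by the shell command python3 -m creep 'ROWS' [FORCE]. ROWS is JSON, a list of rows, each an object of numbers: "dx", "dy", "dz": the shift along the tool's x, y, z in m; "rx", "ry", "rz": the turn, a rotation vector about the tool's x, y, z in rad; "gripper": the opening, from 0 (shut) to 1 (fully open). A call has 1 to 20 rows; each row is the pose to reach, as a shift and turn from the pose commanded when the call began, along the tool's axes at that moment; what a row does not reach only later rows make up. A row lasts 1/8 s, in which the tool goes at most 62.5 mm and 10.7 degrees, less where a joint would pass 70% of its speed; a pose out of reach is approached as far as the arm can. A call with a gripper value outside its range is refused whole. The fingers move at their own pace and stop on an object; FORCE is the grip in N (left out, the last holds). Time passes only in rows, so rows that repeat a pose let the fingers close. It gives the time, the measured TCP pose, the force and the opening at its end, in the units of the state.
- status.observe(): the state, without advancing time (a new reading comes with each control period).
- read_camera(name): name is "scene" or "top"; returns (picture, depth): 400x640x3 uint8, red, green, blue; 400x640 float32, m along the optical axis (not along the pixel's ray), 0 where there is no reading.
- get_calibration(name): a dict with "fx", "fy", "cx", "cy" (pixels), "xyz" and "rotation" of the camera in the world. Camera axes: x right, y down, z forward; pixel columns grow to the right and rows downward; lengths in m; the calibration is good to about 2 mm. A picture is of the moment at which its call begins. get_calibration takes no time and is no camera call.
- robot.hand_in(): hands the job in, once; it reports no verdict.
The state is a dict: "time": time; "qpos": joint angles; "qvel": joint speeds; "joint_efforts": joint torques, N m; "tool_pos": TCP position; "tool_rot": TCP orientation; "contact_force": force on the tool from outside, world axes, zero at the start; "torque": the same for the moment, N m; "opening": finger opening in m.
Only numpy, scipy, OpenCV 4.12 (cv2) and the standard library are available. Lean on these libraries where they do the work, as an engineer would, in place of code of your own. Each camera call takes 0.05 s, during which the arm holds its last target.

## Working session

There is one attempt and no reset: what is moved stays moved. The work goes in short steps, Python scripts to look and compute and a shell command to move; the robot and the scene stay as the last step left them, time stands still between calls to the robot, and variables do not carry over. Pictures are saved under pics/ and viewed, and the job is handed in when it is done.

```bash
ls -la; mkdir -p pics; python3 - <<'E'
from cell import status, read_camera, get_calibration, robot
import cv2,numpy as np
print(status.observe()); print(robot.tcp_to_tips)
for n in ("scene","top"):
    p,d=read_camera(n); c=get_calibration(n); print(n,c)
    cv2.imwrite(f"pics/{n}0.png",p[:,:,::-1]); np.save(f"pics/{n}0.npy",d)
E
```

```text
total 12
drwxr-xr-x  3 agent agent 4096 Dec  6 08:20 .
drwxr-xr-x 23 root  root  4096 Dec  6 08:20 ..
drwxr-xr-x  2 agent agent 4096 Dec  6 08:20 pics
{'time': 0.0, 'qpos': array([ 1.08200113e+00,  3.42769538e-01,  1.52504307e+00,  1.40245525e-05,
        1.27537998e+00, -1.45996681e-01]), 'qvel': array([-0.00069765,  0.00158778,  0.00047376,  0.0031408 ,  0.00163849,
       -0.00057044]), 'joint_efforts': array([-1.14004513e-03, -4.31237090e+01, -2.44225144e+01,  7.17837154e-02,
        5.57622034e-02, -8.90174761e-05]), 'tool_pos': array([0.17625538, 0.49411904, 0.24301155]), 'tool_rot': array([-1.5705503 ,  0.00158097,  1.22799391]), 'contact_force': array([-0.34835092, -0.20381712, -0.16663601]), 'torque': array([-0.00995239, -0.00098101,  0.0063301 ]), 'opening': 0.09156938501793635}
0.017
scene {'fx': 467.0545429350196, 'fy': 467.0545429350196, 'cx': 316.06099750248734, 'cy': 200.27118542268116, 'xyz': array([0.26414359, 0.74472768, 0.86281086]), 'rotation': array([-2.4622528 , -0.00744231, -2.63557926])}
top {'fx': 426.35235599056176, 'fy': 426.35235599056176, 'cx': 317.76734902518405, 'cy': 201.72907888135296, 'xyz': array([0.44316107, 0.18983558, 1.13702914]), 'rotation': array([-3.04819934,  0.00344378, -1.58916669])}
```

View pics/scene0.png

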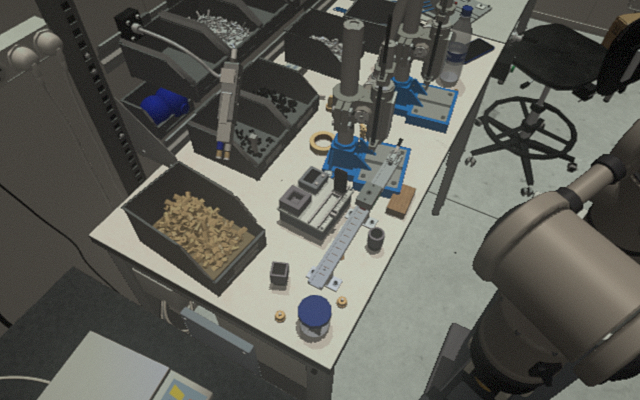

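View pics/top0.png

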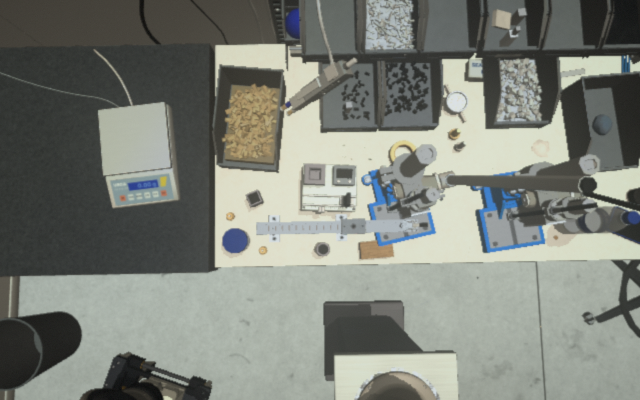

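The top view shows the square relay at about (254,198), the tester at about (329,190), the round relay at (321,249) and a hanging driver at about (320,85). In the scene view the tester is at (318,200) and the relay at (279,273). I'll zoom in and measure next.

```bash
cat > h.py <<'E'
import numpy as np,cv2
from scipy.spatial.transform import Rotation as R
from cell import status, read_camera, get_calibration, robot
def cam(n):
    c=get_calibration(n); return c,R.from_euler('xyz',c['rotation']).as_matrix()
def world(n,d):
    c,M=cam(n); v,u=np.mgrid[0:400,0:640]
    P=np.stack([(u-c['cx'])/c['fx']*d,(v-c['cy'])/c['fy']*d,d],-1)
    return P@M.T+c['xyz']
def proj(n,X):
    c,M=cam(n); q=(np.atleast_2d(X)-c['xyz'])@M
    return np.stack([q[:,0]/q[:,2]*c['fx']+c['cx'],q[:,1]/q[:,2]*c['fy']+c['cy']],-1)
def ray(n,u,v,z):
    c,M=cam(n); r=M@np.array([(u-c['cx'])/c['fx'],(v-c['cy'])/c['fy'],1]); t=(z-c['xyz'][2])/r[2]
    return c['xyz']+t*r
def crop(n,p,x0,y0,w,h,s,name):
    cv2.imwrite(name,cv2.resize(p[y0:y0+h,x0:x0+w,::-1],None,fx=s,fy=s,interpolation=cv2.INTER_CUBIC))
E
python3 - <<'E'
from h import *
t=cv2.imread('pics/top0.png')[:,:,::-1]; s=cv2.imread('pics/scene0.png')[:,:,::-1]
crop('t',t,225,150,150,112,5,'pics/tc.png')
crop('s',s,250,150,150,112,5,'pics/sc.png')
W=world('top',np.load('pics/top0.npy')); 
for uv in [(254,198),(315,172),(343,173),(329,205),(270,205),(300,240)]: print(uv,W[uv[1],uv[0]].round(4))
W=world('scene',np.load('pics/scene0.npy'))
for uv in [(279,268),(296,197),(313,177),(340,180),(300,255)]: print(uv,W[uv[1],uv[0]].round(4))
E
```

```text
(254, 198) [0.5581 0.3556 0.0459]
(315, 172) [0.6211 0.1974 0.0561]
(343, 173) [0.6145 0.1267 0.0726]
(329, 205) [0.5353 0.1633 0.0587]
(270, 205) [0.543  0.3194 0.0039]
(300, 240) [0.4485 0.2408 0.0025]
(279, 268) [0.5574 0.3562 0.0497]
(296, 197) [0.6185 0.1854 0.0556]
(313, 177) [0.6063 0.1294 0.0746]
(340, 180) [0.5414 0.1245 0.0957]
(300, 255) [5.525e-01 2.829e-01 5.000e-04]
```

View pics/tc.png

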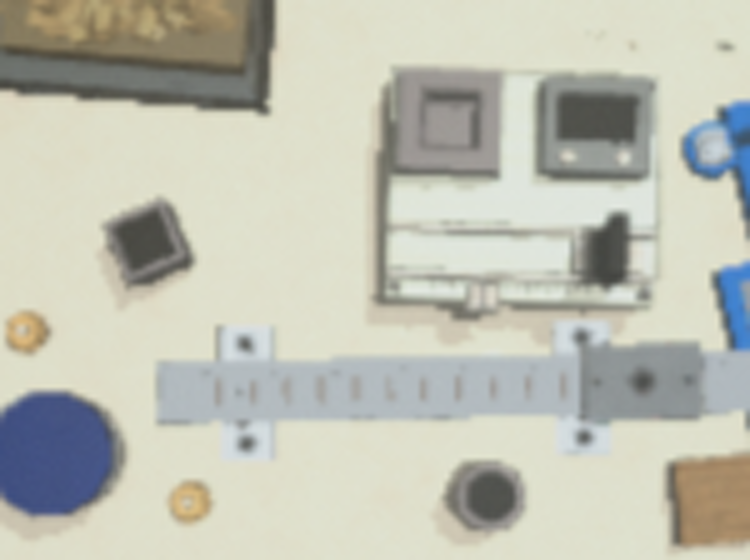

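View pics/sc.png

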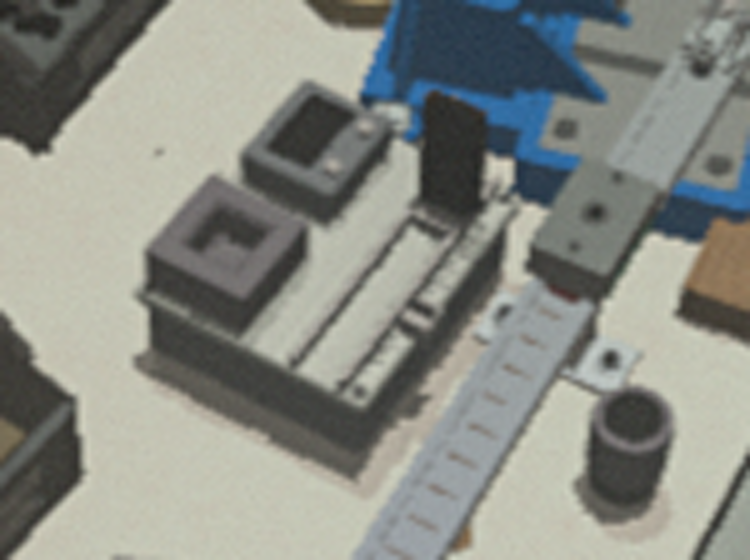

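```bash
python3 - <<'E'
from h import *
t=cv2.imread('pics/top0.png')[:,:,::-1]; s=cv2.imread('pics/scene0.png')[:,:,::-1]
crop('t',t,298,160,62,54,12,'pics/tc2.png')
crop('t',t,240,184,30,30,16,'pics/tc3.png')
crop('s',s,275,160,84,76,9,'pics/sc2.png')
crop('s',s,263,255,32,36,14,'pics/sc3.png')
E
```

```text
(no output)
```

View pics/tc2.png

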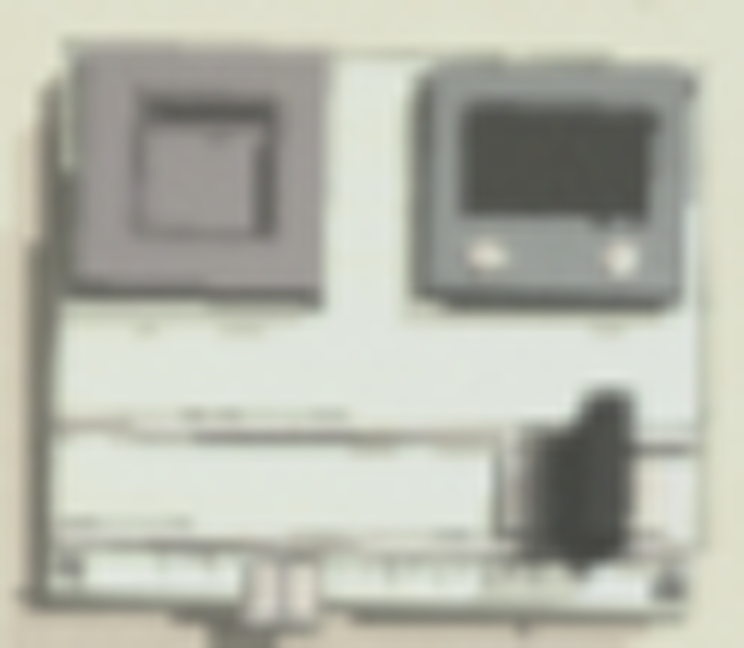

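View pics/tc3.png

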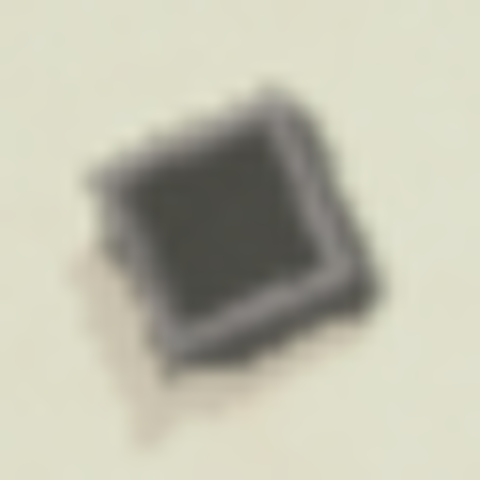

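View pics/sc2.png

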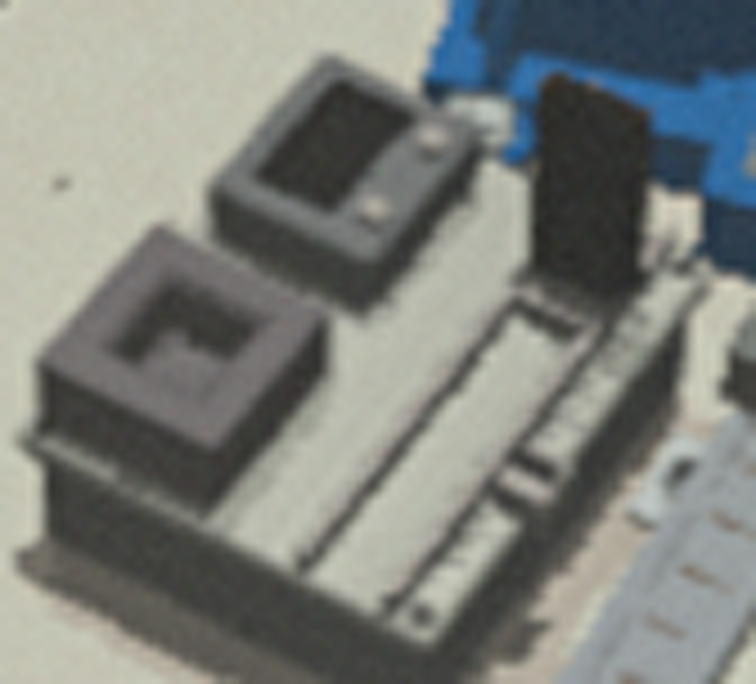

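View pics/sc3.png

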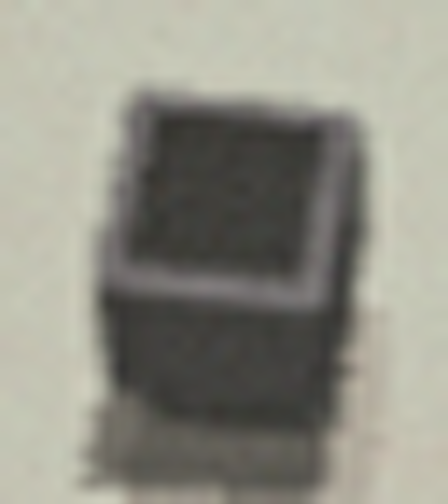

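```bash
cat > fit.py <<'E'
from h import *
from scipy.optimize import least_squares
def px(P,x0,y0,s): return np.array([((u+.5)/s-.5+x0,(v+.5)/s-.5+y0) for u,v in P])
def fit(n,L,uv,g):
    L=np.array(L,float)
    def X(p):
        c,s=np.cos(p[2]),np.sin(p[2]); return np.c_[p[0]+c*L[:,0]-s*L[:,1],p[1]+s*L[:,0]+c*L[:,1],L[:,2]]
    r=least_squares(lambda p:(proj(n,X(p))-uv).ravel(),g,loss='soft_l1',x_scale=[.1,.1,.1]); print(n,r.x.round(4),(proj(n,X(r.x))-uv).round(1).tolist()); return r.x
E
python3 - <<'E'
from fit import *
B=[(.056,.064,.074),(.056,.012,.074),(.004,.012,.074),(.004,.064,.074)]
H=[(.043,.051,.074),(.043,.025,.074),(.017,.025,.074),(.017,.051,.074)]
g=[.59,.16,0]
fit('top',B+H,px([(72,42),(322,52),(320,292),(75,285),(133,95),(280,95),(277,240),(132,237)],298,160,12),g)
fit('scene',B+[H[1],H[2],H[0]]+[(-.06,.07,.05),(.06,.07,.05),(-.06,-.07,.05)],px([(40,362),(160,228),(328,322),(208,448),(178,273),(265,325),(100,345),(430,650),(25,440),(708,280)],275,160,9),g)
Q=[(.017,.017,.048),(.017,-.017,.048),(-.017,-.017,.048),(-.017,.017,.048)]
# top: corners: right top (275,85) ; right bottom(350,265) ; bottom (175,345); left (95,180)
fit('top',Q,px([(95,175),(275,85),(355,270),(172,348)],240,184,16),[.56,.356,.3])
fit('scene',Q,px([(325,303),(105,283),(138,92),(360,118)],263,255,14),[.56,.356,.3-np.pi])
E
```

```text
top [ 0.5832  0.1624 -0.0339] [[0.5, 0.1], [0.3, -0.4], [0.2, -0.0], [-0.1, 0.3], [0.5, 0.8], [-1.4, 1.0], [-1.3, -0.9], [0.4, -0.8]]
scene [ 0.5793  0.1633 -0.0692] [[-0.5, -0.0], [-0.1, -0.3], [0.7, -0.9], [0.7, 0.8], [-0.6, 0.9], [-0.5, 0.1], [1.2, 0.5], [-0.4, 0.3], [-1.3, -0.9], [1.7, -0.8]]
top [0.5598 0.3565 0.4143] [[-0.7, -0.4], [0.2, -0.3], [0.6, 0.1], [-0.1, 0.7]]
scene [ 0.557   0.3566 -4.3175] [[0.5, 0.7], [-0.8, 0.4], [-0.2, -0.5], [0.5, -0.7]]
```

```bash
python3 - <<'E'
from fit import *
for n,box,zz in (('top',(298,160,362,214),.05),('scene',(272,158,360,240),.05)):
    g=cv2.imread(f'pics/{n}0.png',0); x0,y0,x1,y1=box
    c=cv2.resize(g[y0:y1,x0:x1],None,fx=4,fy=4,interpolation=cv2.INTER_CUBIC)
    L=cv2.createLineSegmentDetector().detect(c)[0][:,0]
    for l in L:
        ln=np.hypot(l[2]-l[0],l[3]-l[1])
        if ln<60: continue
        uv=px([l[:2],l[2:]],x0,y0,4)
        for z in (.05,.058,.074):
            a=ray(n,*uv[0],z);b=ray(n,*uv[1],z); d=b-a; an=np.arctan2(d[1],d[0])
            if z==.05: print(n,uv.round(1).tolist(),'ang',round((an+np.pi/4)%(np.pi/2)-np.pi/4,3),'len',np.hypot(*d[:2]).round(3),a[:2].round(3),b[:2].round(3))
    d=np.load(f'pics/{n}0.npy');W=world(n,d)
    m=(W[...,2]>.042)&(W[...,2]<.082)&(abs(W[...,0]-.58)<.11)&(abs(W[...,1]-.16)<.11)
    k=np.zeros_like(m);k[y0-3:y1+3,x0-3:x1+3]=1;m&=k
    P=W[m][:,:2].astype(np.float32)*1000; print(n,m.sum(),cv2.minAreaRect(P))
    # depth plane of block top
E
```

```text
top [[354.70001220703125, 185.89999389648438], [331.8999938964844, 185.60000610351562]] ang -0.033 len 0.059 [0.584 0.096] [0.586 0.155]
top [[324.1000061035156, 185.5], [302.5, 184.39999389648438]] ang -0.071 len 0.056 [0.587 0.175] [0.591 0.23 ]
top [[302.3999938964844, 184.5], [301.5, 208.1999969482422]] ang -0.052 len 0.061 [0.59 0.23] [0.529 0.234]
top [[331.29998779296875, 185.39999389648438], [331.79998779296875, 165.39999389648438]] ang -0.044 len 0.052 [0.586 0.156] [0.639 0.154]
top [[325.0, 164.10000610351562], [324.3999938964844, 185.10000610351562]] ang -0.047 len 0.054 [0.642 0.171] [0.588 0.174]
top [[324.29998779296875, 209.39999389648438], [352.5, 210.3000030517578]] ang -0.051 len 0.072 [0.525 0.175] [0.521 0.103]
top [[302.20001220703125, 208.60000610351562], [317.79998779296875, 209.5]] ang -0.076 len 0.04 [0.528 0.232] [0.525 0.192]
top [[314.29998779296875, 195.39999389648438], [339.70001220703125, 195.10000610351562]] ang -0.006 len 0.065 [0.561 0.2  ] [0.561 0.135]
top [[340.0, 211.8000030517578], [324.6000061035156, 211.5]] ang -0.041 len 0.039 [0.518 0.135] 
[... 1736 characters left out ...]
], [297.8999938964844, 209.3000030517578]] ang -0.049 len 0.048 [0.648 0.207] [0.599 0.21 ]
scene [[298.6000061035156, 209.0], [310.0, 195.3000030517578]] ang -0.058 len 0.046 [0.598 0.208] [0.596 0.162]
scene [[316.20001220703125, 188.5], [327.3999938964844, 174.8000030517578]] ang -0.046 len 0.05 [0.593 0.137] [0.591 0.088]
scene [[298.8999938964844, 180.60000610351562], [315.79998779296875, 188.89999389648438]] ang -0.06 len 0.046 [0.64  0.136] [0.594 0.139]
scene [[351.5, 169.60000610351562], [332.8999938964844, 165.39999389648438]] ang 0.21 len 0.046 [0.549 0.045] [0.594 0.055]
scene 3124 ((553.0416870117188, 167.66873168945312), (149.043701171875, 171.8251495361328), 86.28656768798828)
```

```bash
python3 - <<'E'
from h import *
W=np.concatenate([world(n,np.load(f'pics/{n}0.npy'))[np.load(f'pics/{n}0.npy')>0].reshape(-1,3) for n in('top','scene')])
xs=np.arange(.36,.84,.03); ys=np.arange(-.08,.5,.03)[::-1]
print('x\\y ',' '.join(f'{y*100:4.0f}' for y in ys))
for x in xs[::-1]:
    r=[]
    for y in ys:
        m=(abs(W[:,0]-x)<.015)&(abs(W[:,1]-y)<.015); r.append(np.percentile(W[m,2],97)*1000 if m.sum()>3 else -1)
    print(f'{x:.2f} ',' '.join(f'{v:4.0f}' for v in r))
E
```

```text
x\y    49   46   43   40   37   34   31   28   25   22   19   16   13   10    7    4    1   -2   -5   -8
0.81  -255    3  127   85  100   93   86  127    5  312  305  312  321  315  305  303  305  311  305  305
0.78    -1    4  127   92   97   95   84  127    5  274  290  316  333  254   65  148  150   80   81   76
0.75    -1    3  127   97   96   94   77  200  231  271  285  300   59   62   62  130  118   54   54   54
0.72    -1    4  125   82   96   91   78  127  220    5  106   97   96   96   97  106   96   97   97   97
0.69    -1  100  108   73   85   88  103  122    5    5    5    5    5    4    5    5   16   22   21   20
0.66    -1   74   74   58   64   63   90   97    5    5    5    6    5    6    5    6   19   21   21   22
0.63    -1   24   60   60   60   60   65    5    5   76   77   74   74   73   23   50  232  231   -1   -1
0.60    -1    4    5    4    4    5    4    5    5   76   77   74   74   75  227  230  386  388  231  212
0.57    -1    3    4    4   51   51    5    4    4   59   61   60  119   70  220  229  384  386  219  295
0.54    -1    4    5    4   50   50    4    5    5   58   63   59  121   83   33  199  306  360  309  288
0.51    -1    4   18    4    5   45   46    6   47   49   62   50   70   71   70  403  430  359  307   36
0.48    -1    4   61   62   60   49   50   49   50   49   49   49   73   73   72   49  221  229   78   86
0.45    -1    4   63   63   63   46   46   47   47   46   48   48   71   71   69   46   46   47   47   34
0.42    -1    3   61   63   59   18    4    5    4    4   51   50    5   18   25   32   33    4    4    5
0.39    -1    4    4    4    5    4    4    4    4    3   14    4    5    5   24   24   23    5    4    4
0.36    -1   -1   -1   -1   -1   -1   -1   -1   -1 -893 -893 -893 -894 -891 -893 -892 -892 -894 -893 -891
```

```bash
python3 - <<'E'
from h import *
W=np.concatenate([world(n,np.load(f'pics/{n}0.npy'))[np.load(f'pics/{n}0.npy')>0].reshape(-1,3) for n in('top','scene')])
xs=np.arange(.44,.68,.01); ys=np.arange(0.02,.15,.01)[::-1]
print('x\\y ',' '.join(f'{y*100:4.0f}' for y in ys))
for x in xs[::-1]:
    r=[]
    for y in ys:
        m=(abs(W[:,0]-x)<.006)&(abs(W[:,1]-y)<.006); r.append(np.max(W[m,2])*1000 if m.sum()>0 else -1)
    print(f'{x:.2f} ',' '.join(f'{v:4.0f}' for v in r))
s=cv2.imread('pics/scene0.png')[:,:,::-1];crop('s',s,280,0,190,230,2.6,'pics/sp.png')
s=cv2.imread('pics/top0.png')[:,:,::-1];crop('s',s,290,120,180,140,4,'pics/tp.png')
E
```

```text
x\y    14   13   12   11   10    9    8    7    6    5    4    3    2
0.68     7    5    7    6    5    5    6    4    5    8    3    6    8
0.67     7    7    5    5    4    6    6    8    5    6    4    6    8
0.66     5    5    4    6    6    6    4    6    5    5    6    5    8
0.65     5    4    4    6    6    6    3    5    5    7    7    6    7
0.64    72   72   69   69   67   51    6    5    5    8    4    7    7
0.63    75   74   74   75   72   52    4    6   16   26   28   27  230
0.62    75   74   74   73   74   52    4   26   26   27   40  230  233
0.61    74   75   75   75   74   54   18   28  217  222  219  232  363
0.60    76   74   74   75   74   51   11   28  230  231  231  232  388
0.59    74   73   75   77   74   54    6   26  229  230  230  232  386
0.58    71   71   71   72   70   51    5    6  230  231  231  232  347
0.57    53   55   55   55   53   53    6    6  229  230  230  228  231
0.56    61   91  123  119   61   51    4    7    5  223  223  218  229
0.55    61  116  123  120   61    5    4    7    7    5   33  213  217
0.54    62  120  122  120   61    5    9    5   34   36   36  210  216
0.53    62  121  123  120   62    5    4    5   40   37   37  306  309
0.52    52   55   60   54   54   47    5    4   37   37   38  439  440
0.51    13   16   11    7    5    5    5    3   35   37   37  439  439
0.50    72   73   74   74   72   73   73   69   50   47   49  306  306
0.49    71   73   74   74   74   74   73   67   50   50   49   51   50
0.48    72   75   73   74   74   73   74   69   44   44   43   43   44
0.47    72   73   75   76   73   73   73   68   51   50   50   52   53
0.46    71   74   75   73   73   72   72   69   49   49   48   49   49
0.45    14   16   13    4    6    6    5    6    5   31   37   36   37
0.44    10   10    9    4    6   28   28   30   27   25   37   35   35
```

View pics/sp.png

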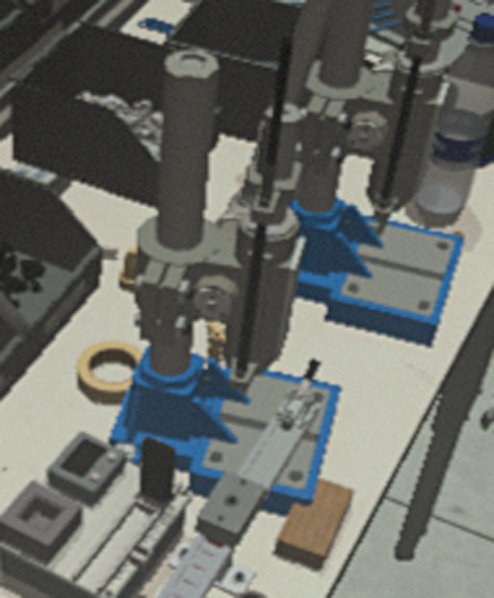

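View pics/tp.png

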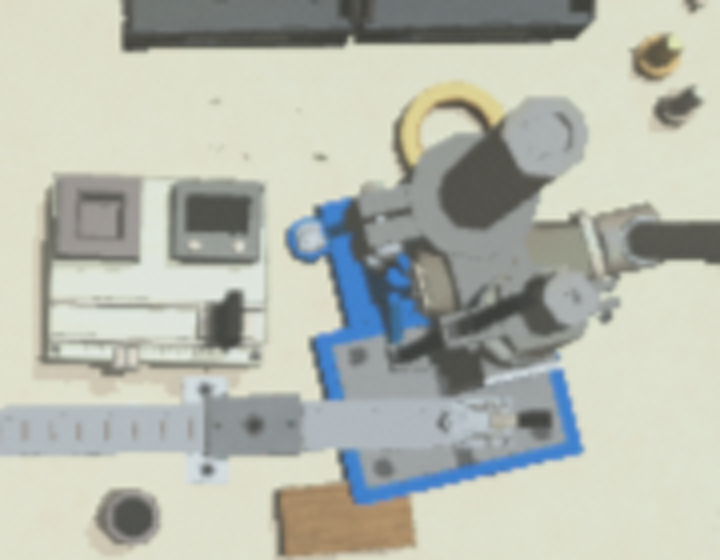

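```bash
cat > go.py <<'E'
# usage: go.py x y z yaw -> shift/turn in tool axes from the pose now (measured)
from h import *
import sys
def delta(x,y,z,yaw):
    s=status.observe(); M=R.from_euler('xyz',s['tool_rot']); p=s['tool_pos']
    d=M.inv().apply(np.array([x,y,z])-p); T=R.from_euler('xyz',[-np.pi/2,0,yaw]); 
    return d,(M.inv()*T).as_rotvec(),s
if __name__=='__main__':
    d,r,s=delta(*map(float,sys.argv[1:5])); print('t',round(s['time'],2),'pos',s['tool_pos'].round(4),'rot',s['tool_rot'].round(4),'F',s['contact_force'].round(1)); print('d',d.round(4),'r',r.round(4))
E
python3 go.py .5585 .3565 .2 1.976; python3 -c "
from h import *
print(ray('top',230,216,.02),ray('top',263,250,.02),ray('top',235,241,.06),ray('top',321,249,.048))
print([ray('top',u,v,.2) for u,v in ((288,105),(350,65))])"
```

```text
t 0.1 pos [0.1763 0.4942 0.2431] rot [-1.5706e+00  1.3000e-03  1.2280e+00] F [0.3 0.9 0.1]
d [-0.0011  0.0431 -0.4062] r [-7.00e-04 -7.48e-01 -1.10e-03]
[0.51452862 0.42280923 0.02      ] [0.42423486 0.33672369 0.02      ] [0.44871945 0.40182096 0.06      ] [0.42453626 0.18571947 0.048     ]
[array([0.7513579 , 0.25456455, 0.2       ]), array([0.8419924 , 0.11238828, 0.2       ])]
```

```bash
python3 -m creep '[{"dz":-0.02},{"dz":-0.05,"ry":-0.05},{"dz":-0.09,"ry":-0.12,"gripper":0.5},{"dz":-0.13,"ry":-0.2,"gripper":0.5},{"dx":-0.001,"dz":-0.17,"ry":-0.3,"gripper":0.5},{"dx":-0.001,"dz":-0.21,"ry":-0.4,"gripper":0.5},{"dx":-0.001,"dy":0.01,"dz":-0.25,"ry":-0.5,"gripper":0.5},{"dx":-0.001,"dy":0.02,"dz":-0.29,"ry":-0.6,"gripper":0.5},{"dx":-0.001,"dy":0.03,"dz":-0.33,"ry":-0.7,"gripper":0.5},{"dx":-0.001,"dy":0.043,"dz":-0.37,"ry":-0.748,"gripper":0.5},{"dx":-0.001,"dy":0.043,"dz":-0.395,"ry":-0.748,"gripper":0.5},{"dx":-0.001,"dy":0.043,"dz":-0.406,"ry":-0.748,"gripper":0.5},{"dx":-0.001,"dy":0.043,"dz":-0.406,"ry":-0.748,"gripper":0.5}]'
python3 - <<'E'
from h import *
for n in ("scene","top"):
    p,d=read_camera(n); cv2.imwrite(f"pics/{n}1.png",p[:,:,::-1]); np.save(f"pics/{n}1.npy",d)
    (crop(n,p,170,120,200,140,3.5,'pics/c1t.png') if n=='top' else crop(n,p,200,60,220,240,2.5,'pics/c1s.png'))
E
python3 go.py .5585 .3565 .04 1.976
```

```text
t 0.2 pos [0.1763 0.4943 0.2433] rot [-1.5707e+00  9.0000e-04  1.2280e+00] F [-0.1 -0.1 -0. ]
d [-0.0011  0.2033 -0.4063] r [-5.00e-04 -7.48e-01 -8.00e-04]invalid input at $[0]: expected keys dx, dy, dz, rx, ry, rz, gripper
```

View pics/c1t.png

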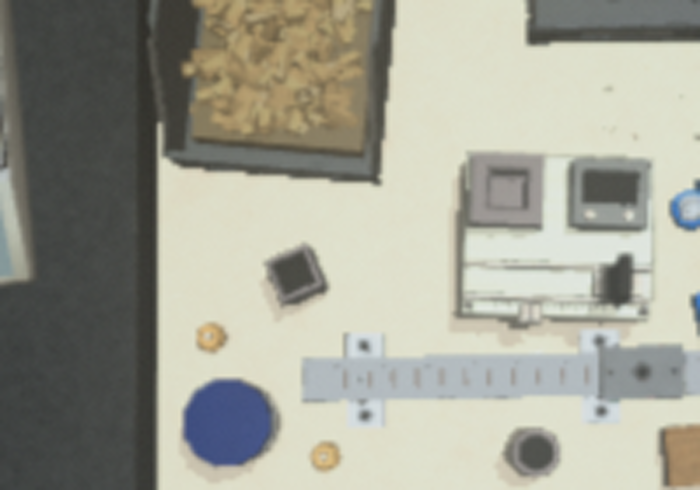

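View pics/c1s.png

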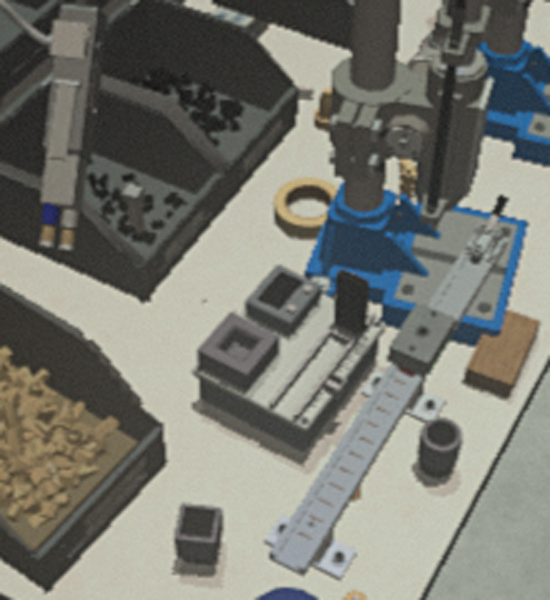

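The call was refused because every row needs all seven keys, so the arm did not move. Both pictures show the scene unchanged. I'll send it again with full rows.

```bash
python3 -m creep '[{"dx":0,"dy":0,"dz":-0.02,"rx":0,"ry":0,"rz":0,"gripper":1},{"dx":0,"dy":0,"dz":-0.05,"rx":0,"ry":-0.05,"rz":0,"gripper":1},{"dx":0,"dy":0,"dz":-0.09,"rx":0,"ry":-0.12,"rz":0,"gripper":0.5},{"dx":0,"dy":0,"dz":-0.13,"rx":0,"ry":-0.2,"rz":0,"gripper":0.5},{"dx":0,"dy":0,"dz":-0.17,"rx":0,"ry":-0.3,"rz":0,"gripper":0.5},{"dx":0,"dy":0,"dz":-0.21,"rx":0,"ry":-0.4,"rz":0,"gripper":0.5},{"dx":0,"dy":0.01,"dz":-0.25,"rx":0,"ry":-0.5,"rz":0,"gripper":0.5},{"dx":-0.001,"dy":0.02,"dz":-0.29,"rx":0,"ry":-0.6,"rz":0,"gripper":0.5},{"dx":-0.001,"dy":0.03,"dz":-0.33,"rx":0,"ry":-0.7,"rz":0,"gripper":0.5},{"dx":-0.001,"dy":0.043,"dz":-0.37,"rx":0,"ry":-0.748,"rz":0,"gripper":0.5},{"dx":-0.001,"dy":0.043,"dz":-0.395,"rx":0,"ry":-0.748,"rz":0,"gripper":0.5},{"dx":-0.001,"dy":0.043,"dz":-0.406,"rx":0,"ry":-0.748,"rz":0,"gripper":0.5},{"dx":-0.001,"dy":0.043,"dz":-0.406,"rx":0,"ry":-0.748,"rz":0,"gripper":0.5}]'
python3 - <<'E'
from h import *
for n in ("scene","top"):
    p,d=read_camera(n); cv2.imwrite(f"pics/{n}2.png",p[:,:,::-1]); np.save(f"pics/{n}2.npy",d)
    (crop(n,p,170,120,200,140,3.5,'pics/c2t.png') if n=='top' else crop(n,p,200,60,220,240,2.5,'pics/c2s.png'))
E
python3 go.py .5585 .3565 .04 1.976
```

```text
time: 1.82
tool_pos: [0.5585, 0.357, 0.2005]
tool_rot: [-1.571, -0.0, 1.975]
contact_force: [0.2, -0.0, -0.3]
opening: 0.0457
t 1.93 pos [0.5576 0.3576 0.2009] rot [-1.5706e+00 -4.0000e-04  1.9767e+00] F [-0.6  0.4 -0.2]
d [-0.0015  0.1609 -0.0004] r [-0.0002  0.0007  0.0004]
```

View pics/c2t.png

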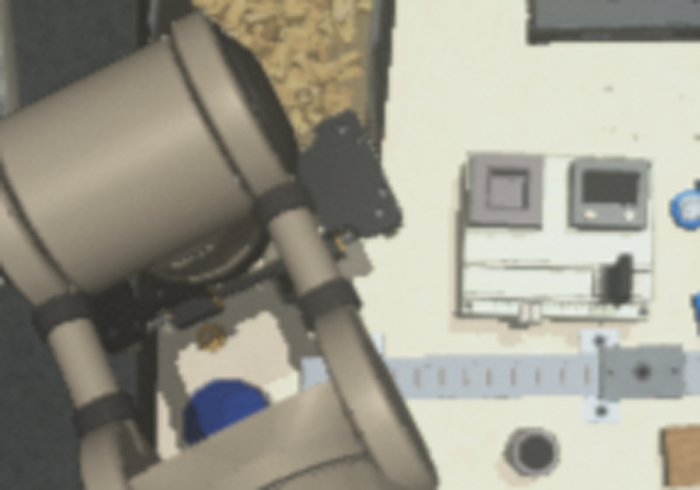

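View pics/c2s.png

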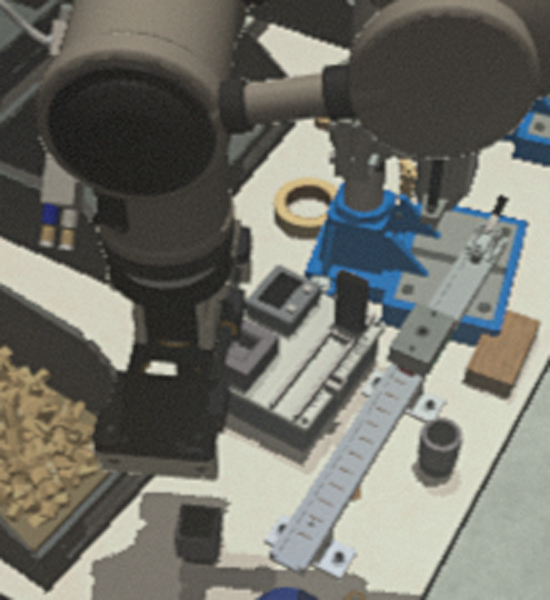

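```bash
python3 - <<'E'
from h import *
Ws=[]
for n in('top','scene'):
    d=np.load(f'pics/{n}2.npy');d0=np.load(f'pics/{n}0.npy'); m=(d>0)&((d0-d>.03)|(d0==0)); Ws.append(world(n,d)[m])
W=np.concatenate(Ws); q1=status.observe()['qpos'][0]; print(status.observe()['qpos'].round(3))
c,s=np.cos(q1),np.sin(q1)
D=W-np.array([.5585,.357,.2]); r=D[:,0]*c+D[:,1]*s; l=-D[:,0]*s+D[:,1]*c; z=D[:,2]
# arm frame: r radial out, l left; heights rel. TCP: min z seen per cell
bz=np.arange(-.02,.5,.04)
for zb in bz:
    m=(z>=zb)&(z<zb+.04)
    if m.sum()>5: print(f'z {zb:.2f}: r {np.percentile(r[m],1):.3f}..{np.percentile(r[m],99):.3f}  l {np.percentile(l[m],1):.3f}..{np.percentile(l[m],99):.3f} n{m.sum()}', 'near r>-.08: l %.3f..%.3f'%tuple(np.percentile(l[m&(r>-.08)],[1,99])) if (m&(r>-.08)).sum()>5 else '')
E
```

```text
[ 0.455  0.63   1.165  0.     1.346 -1.522]
z -0.02: r -0.609..0.496  l -0.434..0.055 n271 near r>-.08: l -0.360..-0.021
z 0.02: r -0.604..0.495  l -0.294..0.089 n519 near r>-.08: l -0.278..0.089
z 0.06: r -0.040..0.116  l -0.489..0.096 n4000 near r>-.08: l -0.454..0.096
z 0.10: r -0.125..0.355  l -0.774..0.019 n459 near r>-.08: l -0.775..0.019
z 0.14: r -0.040..0.387  l -0.447..0.039 n812 near r>-.08: l -0.265..0.039
z 0.18: r -0.454..0.037  l -0.027..0.112 n1304 near r>-.08: l -0.027..0.040
z 0.22: r -0.460..0.030  l -0.030..0.134 n799 near r>-.08: l -0.039..0.059
z 0.26: r -0.434..0.040  l -0.059..0.141 n1653 near r>-.08: l -0.060..0.071
z 0.30: r -0.221..0.039  l -0.065..0.071 n12967 near r>-.08: l -0.066..0.070
z 0.34: r -0.295..0.019  l -0.058..0.061 n14533 near r>-.08: l -0.058..0.060
z 0.38: r -0.338..-0.144  l -0.050..0.174 n14653 
z 0.42: r -0.333..-0.224  l -0.075..0.175 n13286 
z 0.46: r -0.346..-0.306  l -0.074..0.165 n3416
```

The top view shows the wrist over the relay, with the gripper's long side along the jaw direction. In the scene view the relay is straight below the fingers at (198,530) of the crop. I'll go down and grip.

```bash
python3 -m creep '[{"dx":0,"dy":0.02,"dz":0,"rx":0,"ry":0,"rz":0,"gripper":0.5},{"dx":0,"dy":0.05,"dz":0,"rx":0,"ry":0,"rz":0,"gripper":0.5},{"dx":0,"dy":0.08,"dz":0,"rx":0,"ry":0,"rz":0,"gripper":0.5},{"dx":0,"dy":0.11,"dz":0,"rx":0,"ry":0,"rz":0,"gripper":0.5},{"dx":0,"dy":0.13,"dz":0,"rx":0,"ry":0,"rz":0,"gripper":0.5},{"dx":0,"dy":0.145,"dz":0,"rx":0,"ry":0,"rz":0,"gripper":0.5},{"dx":0,"dy":0.155,"dz":0,"rx":0,"ry":0,"rz":0,"gripper":0.5},{"dx":0,"dy":0.16,"dz":0,"rx":0,"ry":0,"rz":0,"gripper":0.5},{"dx":0,"dy":0.16,"dz":0,"rx":0,"ry":0,"rz":0,"gripper":0.5}]' 25
python3 - <<'E'
from h import *
p,d=read_camera('scene'); cv2.imwrite("pics/scene3.png",p[:,:,::-1]);crop('scene',p,230,220,90,80,7,'pics/c3s.png')
E
```

```text
time: 3.05
tool_pos: [0.5585, 0.3572, 0.0409]
tool_rot: [-1.571, -0.0, 1.976]
contact_force: [0.1, -0.2, 0.1]
opening: 0.0454
```

View pics/c3s.png

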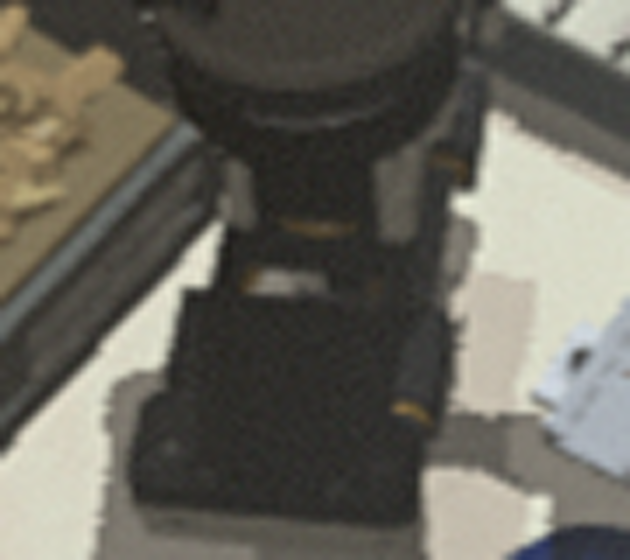

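The gripper covers the relay from this view. There is no contact force and the height is right, so I'll close the fingers.

```bash
python3 -m creep '[{"dx":0,"dy":0,"dz":0,"rx":0,"ry":0,"rz":0,"gripper":0.3},{"dx":0,"dy":0,"dz":0,"rx":0,"ry":0,"rz":0,"gripper":0.3},{"dx":0,"dy":0,"dz":0,"rx":0,"ry":0,"rz":0,"gripper":0.3},{"dx":0,"dy":0,"dz":0,"rx":0,"ry":0,"rz":0,"gripper":0.3},{"dx":0,"dy":0,"dz":0,"rx":0,"ry":0,"rz":0,"gripper":0.3}]' 25
```

```text
time: 3.72
tool_pos: [0.5588, 0.3572, 0.0413]
tool_rot: [-1.572, -0.0, 1.976]
contact_force: [-0.8, -0.3, 4.1]
opening: 0.0339
```

```bash
python3 go.py .613 .1993 .155 1.519; python3 -m creep '[{"dx":0,"dy":-0.005,"dz":0,"rx":0,"ry":0,"rz":0,"gripper":0.3},{"dx":0,"dy":-0.025,"dz":0,"rx":0,"ry":0,"rz":0,"gripper":0.3},{"dx":0,"dy":-0.055,"dz":0,"rx":0,"ry":0,"rz":0,"gripper":0.3},{"dx":-0.01,"dy":-0.09,"dz":0,"rx":0,"ry":0.05,"rz":0,"gripper":0.3},{"dx":-0.03,"dy":-0.115,"dz":0,"rx":0,"ry":0.1,"rz":0,"gripper":0.3},{"dx":-0.055,"dy":-0.115,"dz":0.002,"rx":0,"ry":0.18,"rz":0,"gripper":0.3},{"dx":-0.08,"dy":-0.115,"dz":0.005,"rx":0,"ry":0.26,"rz":0,"gripper":0.3},{"dx":-0.105,"dy":-0.115,"dz":0.008,"rx":0,"ry":0.34,"rz":0,"gripper":0.3},{"dx":-0.13,"dy":-0.115,"dz":0.01,"rx":0,"ry":0.4,"rz":0,"gripper":0.3},{"dx":-0.15,"dy":-0.115,"dz":0.012,"rx":0,"ry":0.44,"rz":0,"gripper":0.3},{"dx":-0.162,"dy":-0.115,"dz":0.012,"rx":0,"ry":0.457,"rz":0,"gripper":0.3},{"dx":-0.1667,"dy":-0.115,"dz":0.012,"rx":0,"ry":0.457,"rz":0,"gripper":0.3},{"dx":-0.1667,"dy":-0.115,"dz":0.012,"rx":0,"ry":0.457,"rz":0,"gripper":0.3}]' 25
python3 - <<'E'
from h import *
for n in ("scene","top"):
    p,d=read_camera(n); cv2.imwrite(f"pics/{n}4.png",p[:,:,::-1]); np.save(f"pics/{n}4.npy",d)
    (crop(n,p,270,140,110,80,7,'pics/c4t.png') if n=='top' else crop(n,p,260,120,100,110,6,'pics/c4s.png'))
E
python3 go.py .613 .1993 .155 1.519
```

```text
t 3.73 pos [0.5588 0.3572 0.0413] rot [-1.5718e+00 -1.0000e-04  1.9760e+00] F [-0.8 -0.3  4.1]
d [-0.1665 -0.1137  0.0123] r [1.00e-03 4.57e-01 3.00e-04]
time: 5.35
tool_pos: [0.6131, 0.1994, 0.1557]
tool_rot: [-1.571, -0.0, 1.519]
contact_force: [-0.6, -0.4, 0.7]
opening: 0.034
t 5.45 pos [0.6129 0.1998 0.1557] rot [-1.5707e+00 -3.0000e-04  1.5200e+00] F [0.5 0.8 0.5]
d [-0.0005  0.0007 -0.0001] r [-0.0001  0.001   0.0003]
```

View pics/c4t.png

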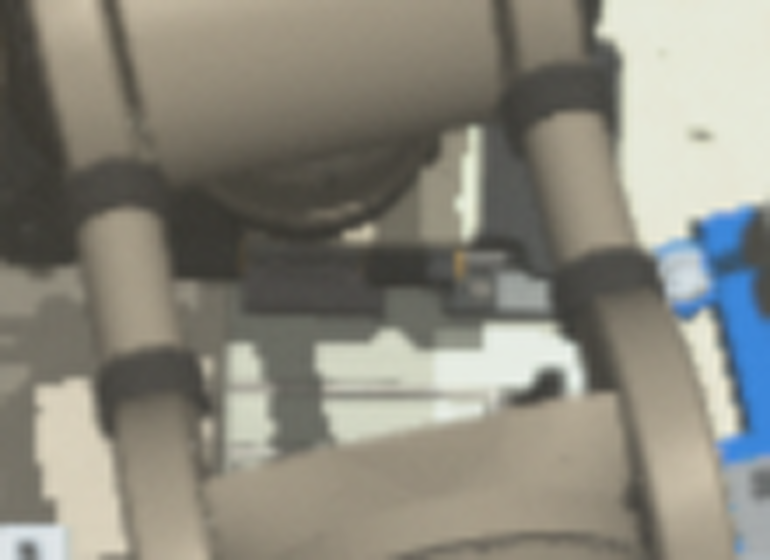

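View pics/c4s.png

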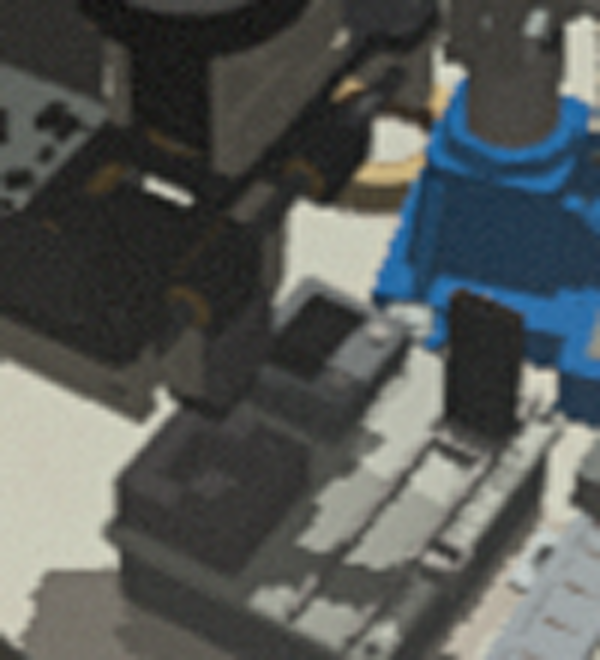

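```bash
python3 - <<'E'
from h import *
p=cv2.imread('pics/scene4.png')[:,:,::-1]
q=(255*np.clip(p/255.,0,1)**0.45).astype(np.uint8)
crop('s',q,277,155,48,62,12,'pics/c4g.png')
# predicted plug outlines at TCP
yaw=1.519;c,s=np.cos(yaw),np.sin(yaw)
for z,h in ((.1157,.012),(.1317,.012),(.1317,.017),(.1637,.017)):
    X=[(.613+c*a*h-s*b*h,.1996+s*a*h+c*b*h,z) for a,b in((1,1),(1,-1),(-1,-1),(-1,1))]
    uv=proj('scene',X); print(z,h,((uv-[277,155]+.5)*12-.5).round(0).tolist())
E
```

```text
0.1157 0.012 [[229.0, 431.0], [115.0, 376.0], [191.0, 289.0], [305.0, 344.0]]
0.1317 0.012 [[227.0, 372.0], [112.0, 315.0], [189.0, 229.0], [303.0, 283.0]]
0.1317 0.017 [[235.0, 402.0], [71.0, 322.0], [181.0, 200.0], [343.0, 277.0]]
0.1637 0.017 [[230.0, 278.0], [62.0, 197.0], [175.0, 74.0], [341.0, 151.0]]
```

View pics/c4g.png

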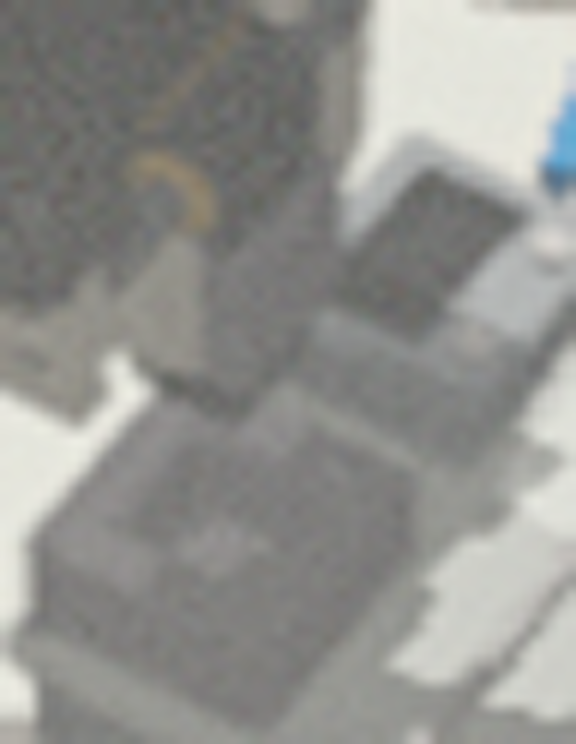

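The relay's lower body corner is at about (240,400) of the crop, within a pixel of the predicted position. The square hole sits below it at about (200,500). I'll go down close to the mouth and look again.

```bash
python3 -m creep '[{"dx":0,"dy":0.015,"dz":0,"rx":0,"ry":0,"rz":0,"gripper":0.3},{"dx":0,"dy":0.03,"dz":0,"rx":0,"ry":0,"rz":0,"gripper":0.3},{"dx":0,"dy":0.038,"dz":0,"rx":0,"ry":0,"rz":0,"gripper":0.3},{"dx":0,"dy":0.038,"dz":0,"rx":0,"ry":0,"rz":0,"gripper":0.3}]' 25
python3 - <<'E'
from h import *
p,d=read_camera('scene'); cv2.imwrite("pics/scene5.png",p[:,:,::-1])
q=(255*np.clip(p/255.,0,1)**0.45).astype(np.uint8)
crop('s',q,272,160,60,62,12,'pics/c5g.png')
z=status.observe()['tool_pos'];print(z)
yaw=1.519;c,s=np.cos(yaw),np.sin(yaw)
for h in (.012,.017):
    zz=z[2]-.0403+(.016 if h==.017 else 0)
    X=[(z[0]+c*a*h-s*b*h,z[1]+s*a*h+c*b*h,zz) for a,b in((1,1),(1,-1),(-1,-1),(-1,1))]
    uv=proj('scene',X); print(h,((uv-[272,160]+.5)*12-.5).round(0).tolist())
E
```

```text
time: 5.95
tool_pos: [0.6126, 0.1991, 0.1165]
tool_rot: [-1.569, 0.0, 1.519]
contact_force: [0.2, -1.1, 0.5]
opening: 0.0338
[0.61310965 0.1991207  0.11732469]
0.012 [[296.0, 508.0], [185.0, 453.0], [259.0, 367.0], [369.0, 421.0]]
0.017 [[302.0, 482.0], [143.0, 403.0], [249.0, 282.0], [406.0, 358.0]]
```

View pics/c5g.png

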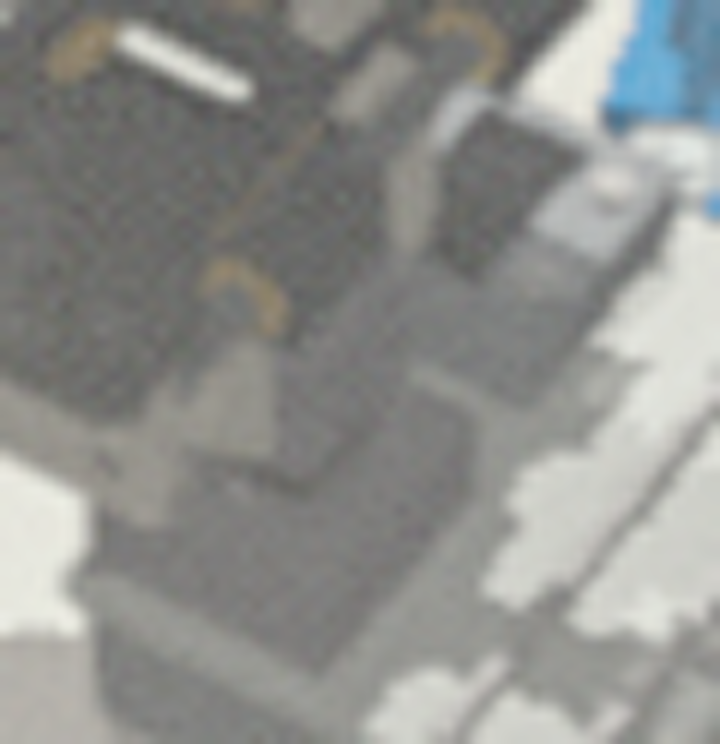

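The body's lower corner is at (305,475), close to the predicted (302,482), and it sits over the block centrally. I'll insert slowly and watch the force.

```bash
python3 -m creep '[{"dx":0.0003,"dy":0.002,"dz":-0.0003,"rx":0,"ry":0,"rz":0,"gripper":0.3},{"dx":0.0003,"dy":0.004,"dz":-0.0003,"rx":0,"ry":0,"rz":0,"gripper":0.3},{"dx":0.0003,"dy":0.006,"dz":-0.0003,"rx":0,"ry":0,"rz":0,"gripper":0.3},{"dx":0.0003,"dy":0.007,"dz":-0.0003,"rx":0,"ry":0,"rz":0,"gripper":0.3}]' 25; python3 go.py .6134 .1998 .098 1.519
```

```text
time: 6.5
tool_pos: [0.6135, 0.1994, 0.1107]
tool_rot: [-1.571, -0.0, 1.519]
contact_force: [0.7, 1.2, -0.2]
opening: 0.0337
t 6.5 pos [0.6135 0.1994 0.1107] rot [-1.5709e+00 -1.0000e-04  1.5190e+00] F [ 0.7  1.2 -0.2]
d [0.0004 0.0127 0.0001] r [0.0001 0.     0.0001]
```

```bash
python3 -m creep '[{"dx":0,"dy":0.002,"dz":0,"rx":0,"ry":0,"rz":0,"gripper":0.3},{"dx":0,"dy":0.004,"dz":0,"rx":0,"ry":0,"rz":0,"gripper":0.3},{"dx":0,"dy":0.006,"dz":0,"rx":0,"ry":0,"rz":0,"gripper":0.3},{"dx":0,"dy":0.008,"dz":0,"rx":0,"ry":0,"rz":0,"gripper":0.3},{"dx":0,"dy":0.01,"dz":0,"rx":0,"ry":0,"rz":0,"gripper":0.3},{"dx":0,"dy":0.01,"dz":0,"rx":0,"ry":0,"rz":0,"gripper":0.3}]' 25
```

```text
time: 7.25
tool_pos: [0.6135, 0.1994, 0.1005]
tool_rot: [-1.571, 0.0, 1.519]
contact_force: [0.9, -0.3, -0.9]
opening: 0.0335
```

```bash
python3 -m creep '[{"dx":0,"dy":0.001,"dz":0,"rx":0,"ry":0,"rz":0,"gripper":0.3},{"dx":0,"dy":0.002,"dz":0,"rx":0,"ry":0,"rz":0,"gripper":0.3},{"dx":0,"dy":0.003,"dz":0,"rx":0,"ry":0,"rz":0,"gripper":0.3},{"dx":0,"dy":0.003,"dz":0,"rx":0,"ry":0,"rz":0,"gripper":0.3}]' 25
```

```text
time: 7.75
tool_pos: [0.6135, 0.1995, 0.0993]
tool_rot: [-1.572, -0.0, 1.519]
contact_force: [-4.9, -1.0, 8.8]
opening: 0.0339
```

```bash
python3 -m creep '[{"dx":0,"dy":0.001,"dz":0,"rx":0,"ry":0,"rz":0,"gripper":0.3},{"dx":0,"dy":0.002,"dz":0,"rx":0,"ry":0,"rz":0,"gripper":0.3},{"dx":0,"dy":0.002,"dz":0,"rx":0,"ry":0,"rz":0,"gripper":0.3}]' 25
```

```text
time: 8.12
tool_pos: [0.6136, 0.1995, 0.0992]
tool_rot: [-1.573, -0.0, 1.519]
contact_force: [-8.2, -1.9, 20.4]
opening: 0.0339
```

The relay is hard against its seat at z 0.0992, and home was expected at 0.0991. I'll ease the load, open the fingers and go up.

```bash
python3 -m creep '[{"dx":0,"dy":-0.002,"dz":0,"rx":0,"ry":0,"rz":0,"gripper":0.3},{"dx":0,"dy":-0.003,"dz":0,"rx":0,"ry":0,"rz":0,"gripper":0.3},{"dx":0,"dy":-0.003,"dz":0,"rx":0,"ry":0,"rz":0,"gripper":0.48},{"dx":0,"dy":-0.003,"dz":0,"rx":0,"ry":0,"rz":0,"gripper":0.48},{"dx":0,"dy":-0.003,"dz":0,"rx":0,"ry":0,"rz":0,"gripper":0.48},{"dx":0,"dy":-0.003,"dz":0,"rx":0,"ry":0,"rz":0,"gripper":0.48}]' 25
```

```text
time: 8.88
tool_pos: [0.6135, 0.1994, 0.0985]
tool_rot: [-1.571, -0.0, 1.519]
contact_force: [-0.2, 0.1, 0.4]
opening: 0.0438
```

```bash
python3 -m creep '[{"dx":0,"dy":-0.01,"dz":0,"rx":0,"ry":0,"rz":0,"gripper":0.48},{"dx":0,"dy":-0.03,"dz":0,"rx":0,"ry":0,"rz":0,"gripper":0.48},{"dx":0,"dy":-0.055,"dz":0,"rx":0,"ry":0,"rz":0,"gripper":0.48},{"dx":0,"dy":-0.08,"dz":0,"rx":0,"ry":0,"rz":0,"gripper":0.48},{"dx":0,"dy":-0.09,"dz":0,"rx":0,"ry":0,"rz":0,"gripper":0.48},{"dx":0,"dy":-0.09,"dz":0,"rx":0,"ry":0,"rz":0,"gripper":0.48}]' 25
python3 - <<'E'
from h import *
p,d=read_camera('scene'); cv2.imwrite("pics/scene6.png",p[:,:,::-1])
q=(255*np.clip(p/255.,0,1)**0.6).astype(np.uint8)
crop('s',q,266,130,90,110,6,'pics/c6g.png')
z=status.observe();print(z['tool_pos'],z['time'])
# predicted home body
yaw=-.052;c,s=np.cos(yaw),np.sin(yaw)
for h,zz in ((.017,.074),(.017,.106)):
    X=[(.6134+c*a*h-s*b*h,.1997+s*a*h+c*b*h,zz) for a,b in((1,1),(1,-1),(-1,-1),(-1,1))]
    uv=proj('scene',X); print(zz,((uv-[266,130]+.5)*6-.5).round(0).tolist())
E
```

```text
time: 9.62
tool_pos: [0.6137, 0.1995, 0.1895]
tool_rot: [-1.572, -0.0, 1.519]
contact_force: [-0.5, 0.8, -0.4]
opening: 0.0441
[0.61328792 0.1993765  0.18838062] 9.675
0.074 [[108.0, 416.0], [160.0, 355.0], [238.0, 393.0], [186.0, 455.0]]
0.106 [[104.0, 359.0], [157.0, 298.0], [237.0, 336.0], [184.0, 398.0]]
```

View pics/c6g.png

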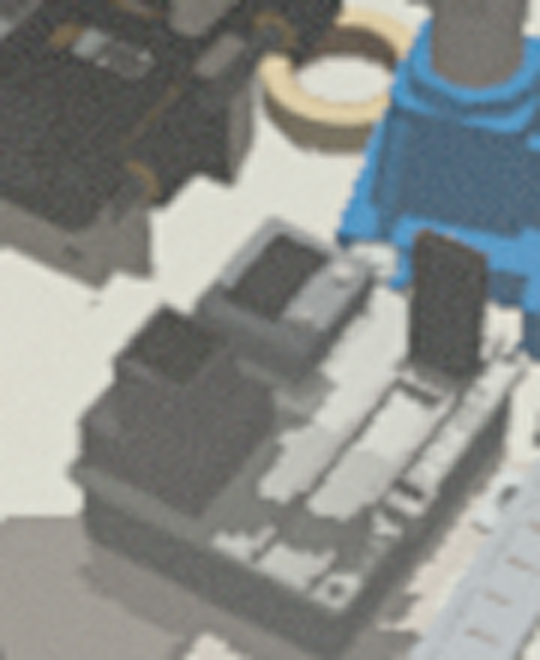

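The relay is upright with its body on the block: its top corners are at (112,362), (168,308) and (232,345), near the predictions for home. The handle is at (450,300), still at home. I'll turn the gripper a quarter turn so its long side runs along x, clear of the press, and go above the handle.

```bash
python3 go.py .5443 .12 .19 -.052; python3 -m creep '[{"dx":0,"dy":0,"dz":0.01,"rx":0,"ry":0.1,"rz":0,"gripper":0.48},{"dx":-0.001,"dy":0,"dz":0.025,"rx":0,"ry":0.27,"rz":0,"gripper":0.48},{"dx":-0.002,"dy":0,"dz":0.04,"rx":0,"ry":0.44,"rz":0,"gripper":0.48},{"dx":-0.003,"dy":0,"dz":0.055,"rx":0,"ry":0.61,"rz":0,"gripper":0.48},{"dx":-0.004,"dy":0,"dz":0.065,"rx":0,"ry":0.78,"rz":0,"gripper":0.48},{"dx":-0.004,"dy":0,"dz":0.069,"rx":0,"ry":0.95,"rz":0,"gripper":0.48},{"dx":-0.01,"dy":0,"dz":0.069,"rx":0,"ry":1.12,"rz":0,"gripper":0.48},{"dx":-0.02,"dy":0,"dz":0.068,"rx":0,"ry":1.29,"rz":0,"gripper":0.48},{"dx":-0.035,"dy":0,"dz":0.067,"rx":0,"ry":1.45,"rz":0,"gripper":0.48},{"dx":-0.055,"dy":0,"dz":0.066,"rx":0,"ry":1.55,"rz":0,"gripper":0.48},{"dx":-0.075,"dy":0,"dz":0.065,"rx":0,"ry":1.571,"rz":0,"gripper":0.48},{"dx":-0.083,"dy":0,"dz":0.065,"rx":0,"ry":1.571,"rz":0,"gripper":0.48},{"dx":-0.083,"dy":0,"dz":0.065,"rx":0,"ry":1.571,"rz":0,"gripper":0.48}]' 45
python3 - <<'E'
from h import *
for n in ("scene","top"):
    p,d=read_camera(n); cv2.imwrite(f"pics/{n}7.png",p[:,:,::-1]); np.save(f"pics/{n}7.npy",d)
    (crop(n,p,270,140,120,90,6,'pics/c7t.png') if n=='top' else crop(n,p,240,60,160,160,4,'pics/c7s.png'))
E
python3 go.py .5443 .12 .098 -.052
```

```text
t 9.68 pos [0.6133 0.1994 0.1884] rot [-1.5704  0.      1.519 ] F [-0.5  0.1 -0.5]
d [-0.0828 -0.0016  0.0648] r [-2.000e-04  1.571e+00 -3.000e-04]
time: 11.3
tool_pos: [0.5442, 0.1195, 0.1885]
tool_rot: [-1.571, 0.0, -0.052]
contact_force: [-0.4, 0.3, -0.6]
opening: 0.044
t 11.4 pos [0.5443 0.1203 0.1887] rot [-1.5704  0.     -0.0513] F [-0.1 -1.2  0.2]
d [ 0.      0.0907 -0.0003] r [-0.0004  0.0007 -0.    ]
```

View pics/c7t.png

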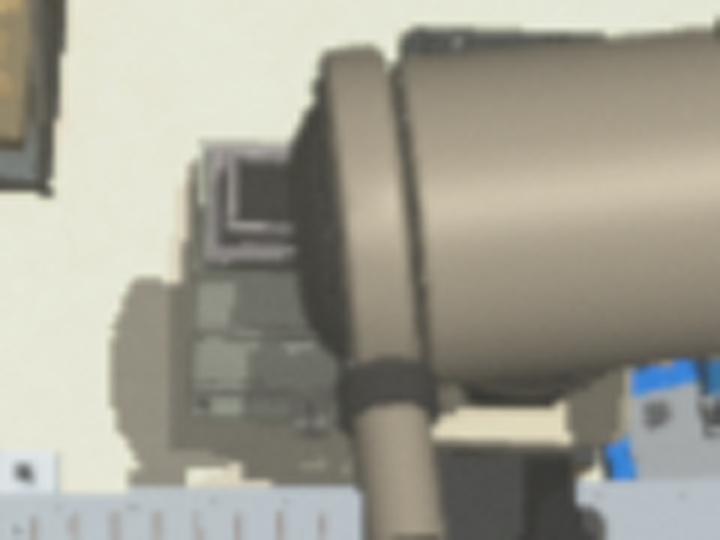

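View pics/c7s.png

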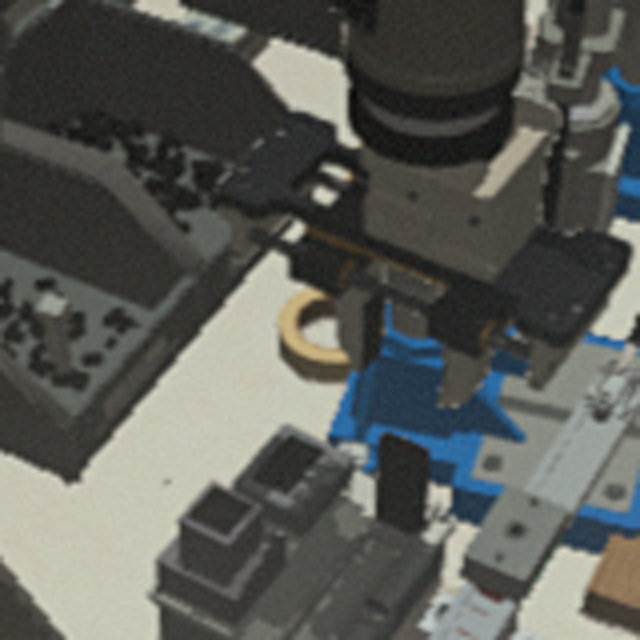

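```bash
python3 - <<'E'
from h import *
A=[];B=[]
for n in('top','scene'):
    d=np.load(f'pics/{n}7.npy');d0=np.load(f'pics/{n}0.npy'); m=(d>0)&((d0-d>.02)|(d0==0)); A.append(world(n,d)[m]); B.append(world(n,d0)[d0>0])
A=np.concatenate(A);B=np.concatenate(B)
print(status.observe()['qpos'].round(3))
def show(W,f,t):
    print(t); ys=np.arange(.2,-.16,-.03); print('      ',' '.join(f'{y*100:4.0f}' for y in ys))
    for x in np.arange(.68,.38,-.03):
        r=[]
        for y in ys:
            m=(abs(W[:,0]-x)<.015)&(abs(W[:,1]-y)<.015)&(W[:,2]>.01); r.append(f(W[m,2])*1000 if m.sum()>4 else -1)
        print(f'{x:.2f} ',' '.join(f'{v:4.0f}' for v in r))
show(A,lambda z:np.percentile(z,3),'arm lowest seen'); show(A,lambda z:np.percentile(z,97),'arm top'); show(B,lambda z:np.percentile(z,98),'scene top')
E
```

```text
[0.08  0.449 1.517 0.    1.175 0.131]
arm lowest seen
         20   17   14   11    8    5    2   -1   -4   -7  -10  -13
0.68    -1   -1   -1   -1   -1   -1   -1   -1   -1   -1   -1   -1
0.65    -1   -1  266  277  279   -1   -1   -1   -1   -1   -1   -1
0.62    94  105  242  240  241   -1   -1   -1   -1   -1   -1   -1
0.59    85  257  196  259  253  512   -1   -1   -1   -1   -1   -1
0.56   469  344  192  182  522  511   -1   -1   -1   -1   -1   -1
0.53   468  332  251  518  514  506   -1   59   -1   -1   -1   -1
0.50   483  251  204  278  261  484   -1   33   -1   -1   -1   -1
0.47    -1  248  243  277  279  525   -1   -1   -1   -1   -1   -1
0.44    -1  278  265  245  279  563   -1   -1   -1   -1   -1   -1
0.41    -1  509  575  589  573  582   -1   -1   -1   -1   -1   -1
0.38    -1  513  579  609  594  563   -1   -1   -1   -1   -1   -1
arm top
         20   17   14   11    8    5    2   -1   -4   -7  -10  -13
0.68    -1   -1   -1   -1   -1   -1   -1   -1   -1   -1   -1   -1
0.65    -1   -1  282  283  281   -1   -1   -1   -1   -1   -1   -1
0.62   109  108  282  282  281   -1   -1   -1 
[... 650 characters left out ...]
   -1   -1   -1   23   22   22   -1   -1
0.65    78   76   72   69   -1   -1   -1   23   -1   22   -1   -1
0.62    76   77   74   74   53  219  385  388   -1   -1   -1   16
0.59    76   76   73   74   50  230  386  388  232  216  251   33
0.56    60   59   67  121   -1  229  230  367  229  219  428   -1
0.53    63   65  105  121   -1   37  437  360  360  306  530  625
0.50    50   50   72   74   73   49  428  349  308   60   37  632
0.47    50   49   72   73   73   50   49   71   72   86   36   -1
0.44    51   51   16   -1   27   34   35   36   35   35   33   -1
0.41    51   51   -1   -1   26   25   25   26   -1   -1   -1   -1
0.38    -1   -1   -1   -1   21   -1   -1   -1   -1   -1   -1   -1
```

```bash
python3 - <<'E'
from h import *
A=[];B=[]
for n in('top','scene'):
    d=np.load(f'pics/{n}7.npy');d0=np.load(f'pics/{n}0.npy'); m=(d>0)&((d0-d>.02)|(d0==0)); A.append(world(n,d)[m]); B.append(world(n,d0)[d0>0])
A=np.concatenate(A);B=np.concatenate(B)
for lo,hi in((.24,.3),(.3,.4),(.4,.46),(.46,.5),(.5,.55)):
    m=(A[:,2]>lo)&(A[:,2]<hi)&(A[:,0]>.44)&(A[:,0]<.66)&(A[:,1]<.25)&(A[:,1]>.03); print('arm z',lo,hi,m.sum(),'min y',np.percentile(A[m,1],[0,.5,2]).round(3) if m.sum() else '', 'x',np.percentile(A[m,0],[1,99]).round(3) if m.sum() else '')
for lo,hi in((.14,.2),(.2,.26),(.26,.34),(.34,.4),(.4,.46)):
    m=(B[:,2]>lo)&(B[:,2]<hi)&(B[:,0]>.44)&(B[:,0]<.66)&(B[:,1]<.09)
    k=B[m]; k=k[np.argsort(-k[:,1])]; print('press z',lo,hi,m.sum(),k[[0,5,20]].round(3).tolist() if len(k)>20 else k[:3])
E
```

```text
arm z 0.24 0.3 3557 min y [0.077 0.084 0.088] x [0.448 0.638]
arm z 0.3 0.4 2504 min y [0.083 0.086 0.089] x [0.491 0.573]
arm z 0.4 0.46 1195 min y [0.092 0.097 0.106] x [0.502 0.569]
arm z 0.46 0.5 1454 min y [0.059 0.067 0.072] x [0.493 0.582]
arm z 0.5 0.55 8022 min y [0.05  0.054 0.058] x [0.444 0.584]
press z 0.14 0.2 3333 [[0.593, 0.061, 0.183], [0.594, 0.059, 0.17], [0.592, 0.058, 0.176]]
press z 0.2 0.26 6816 [[0.593, 0.06, 0.226], [0.591, 0.059, 0.226], [0.595, 0.058, 0.213]]
press z 0.26 0.34 4169 [[0.516, 0.034, 0.303], [0.518, 0.032, 0.306], [0.508, 0.031, 0.307]]
press z 0.34 0.4 3006 [[0.516, 0.027, 0.393], [0.513, 0.026, 0.367], [0.516, 0.025, 0.352]]
press z 0.4 0.46 466 [[0.516, 0.027, 0.432], [0.515, 0.026, 0.421], [0.519, 0.025, 0.42]]
```

After the descent the wrist and gripper will clear the press by at least 20 mm (arm y 0.05 against 0.027, gripper body 0.082 against 0.061). The handle stands below, between the open fingers. I'll go down now.

```bash
python3 -m creep '[{"dx":0,"dy":0.015,"dz":0,"rx":0,"ry":0,"rz":0,"gripper":0.48},{"dx":0,"dy":0.035,"dz":0,"rx":0,"ry":0,"rz":0,"gripper":0.48},{"dx":0,"dy":0.048,"dz":0,"rx":0,"ry":0,"rz":0,"gripper":0.48},{"dx":0,"dy":0.056,"dz":0,"rx":0,"ry":0,"rz":0,"gripper":0.48}]' 45; python3 go.py .5443 .12 .098 -.052
```

```text
time: 11.9
tool_pos: [0.5439, 0.1201, 0.1315]
tool_rot: [-1.571, 0.001, -0.052]
contact_force: [0.0, 0.2, 0.2]
opening: 0.0441
t 11.9 pos [0.5439 0.1201 0.1315] rot [-1.5708e+00  1.3000e-03 -5.1600e-02] F [0.  0.2 0.2]
d [ 0.0004  0.0335 -0.0001] r [ 0.      0.0004 -0.0013]
```

```bash
python3 -m creep '[{"dx":0,"dy":0.01,"dz":0,"rx":0,"ry":0,"rz":0,"gripper":0.48},{"dx":0,"dy":0.02,"dz":0,"rx":0,"ry":0,"rz":0,"gripper":0.48},{"dx":0,"dy":0.03,"dz":0,"rx":0,"ry":0,"rz":0,"gripper":0.48},{"dx":0,"dy":0.034,"dz":0,"rx":0,"ry":0,"rz":0,"gripper":0.48},{"dx":0,"dy":0.034,"dz":0,"rx":0,"ry":0,"rz":0,"gripper":0.48}]' 45
python3 - <<'E'
from h import *
p,d=read_camera('scene'); cv2.imwrite("pics/scene8.png",p[:,:,::-1])
q=(255*np.clip(p/255.,0,1)**0.6).astype(np.uint8)
crop('s',q,290,110,90,110,6,'pics/c8g.png')
E
python3 go.py .5443 .12 .098 -.052
```

```text
time: 12.52
tool_pos: [0.5442, 0.1199, 0.0985]
tool_rot: [-1.571, 0.0, -0.052]
contact_force: [0.3, -0.0, 0.5]
opening: 0.0441
t 12.57 pos [0.5444 0.1199 0.0988] rot [-1.5707e+00 -2.0000e-04 -5.2100e-02] F [ 0.4 -0.2  0.4]
d [-0.0001  0.0008  0.0001] r [-0.0001 -0.0001  0.0002]
```

View pics/c8g.png

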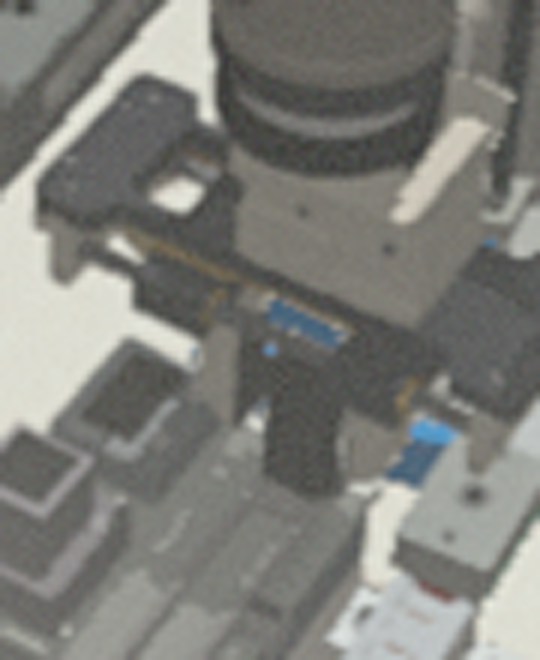

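The handle (300,430) is between the two fingers (215,380) and (370,440), with no contact. I'll close.

```bash
python3 -m creep '[{"dx":0,"dy":0,"dz":0,"rx":0,"ry":0,"rz":0,"gripper":0.2},{"dx":0,"dy":0,"dz":0,"rx":0,"ry":0,"rz":0,"gripper":0.2},{"dx":0,"dy":0,"dz":0,"rx":0,"ry":0,"rz":0,"gripper":0.2},{"dx":0,"dy":0,"dz":0,"rx":0,"ry":0,"rz":0,"gripper":0.2},{"dx":0,"dy":0,"dz":0,"rx":0,"ry":0,"rz":0,"gripper":0.2}]' 50
```

```text
time: 13.2
tool_pos: [0.5448, 0.1199, 0.0991]
tool_rot: [-1.571, -0.001, -0.052]
contact_force: [2.2, -0.0, 1.1]
opening: 0.03
```

```bash
python3 - <<'E'
from h import *
for n in('scene','top'):
    ps=[cv2.imread(f'pics/{n}{i}.png').astype(float)[:,:,::-1] for i in ((0,1,))]
    p=np.mean(ps,0).astype(np.uint8)
    crop(n,p,*((312,195,36,32) if n=='scene' else (308,198,36,18)),20,f'pics/r_{n}.png')
E
```

```text
(no output)
```

View pics/r_scene.png

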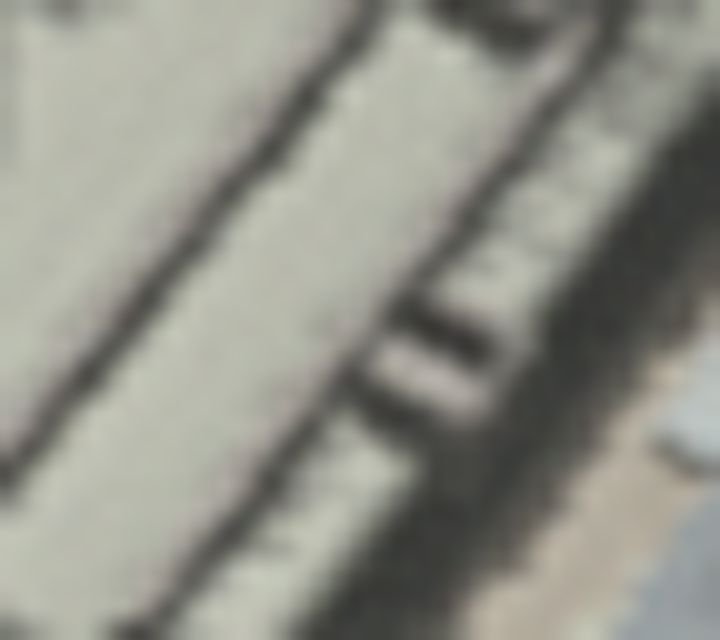

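View pics/r_top.png

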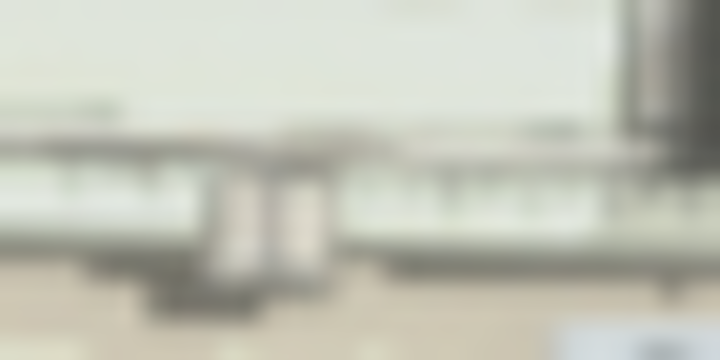

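```bash
python3 - <<'E'
from h import *
c,s=np.cos(-.052),np.sin(-.052)
def tst(P,sock):
    d=P[:2]-np.array(sock); return np.array([c*d[0]+s*d[1]+.03,-s*d[0]+c*d[1]+.038])
for z in(.06,.065,.068): print(z,'top',tst(ray('top',320.93,208.5,z),(.6145,.1994)).round(4),'scene',tst(ray('scene',333.78,211.0,z),(.6119,.1992)).round(4))
print('ptr home top',tst(ray('top',341.0,211.5,.06),(.6145,.1994)).round(4))
d,r,st=__import__('go').delta(.5443,.12,.098,-.052);print(st['tool_pos'])
E
```

```text
0.06 top [-0.0569  0.0181] scene [-0.0558  0.0164]
0.065 top [-0.0573  0.0181] scene [-0.0576  0.0198]
0.068 top [-0.0575  0.0181] scene [-0.0586  0.0218]
ptr home top [-0.0628 -0.033 ]
[0.54480348 0.11990408 0.09909744]
```

```bash
python3 -m creep '[{"dx":0,"dy":0,"dz":0.004,"rx":0,"ry":0,"rz":0,"gripper":0.2},{"dx":0,"dy":0,"dz":0.01,"rx":0,"ry":0,"rz":0,"gripper":0.2},{"dx":0,"dy":0,"dz":0.018,"rx":0,"ry":0,"rz":0,"gripper":0.2},{"dx":0,"dy":0,"dz":0.026,"rx":0,"ry":0,"rz":0,"gripper":0.2},{"dx":0,"dy":0,"dz":0.034,"rx":0,"ry":0,"rz":0,"gripper":0.2},{"dx":0,"dy":0,"dz":0.042,"rx":0,"ry":0,"rz":0,"gripper":0.2},{"dx":0,"dy":0,"dz":0.05,"rx":0,"ry":0,"rz":0,"gripper":0.2},{"dx":0,"dy":0,"dz":0.056,"rx":0,"ry":0,"rz":0,"gripper":0.2},{"dx":0,"dy":0,"dz":0.06,"rx":0,"ry":0,"rz":0,"gripper":0.2},{"dx":0,"dy":0,"dz":0.06,"rx":0,"ry":0,"rz":0,"gripper":0.2}]' 50
python3 - <<'E'
from h import *
for n in ("scene","top"):
    p,d=read_camera(n); cv2.imwrite(f"pics/{n}9.png",p[:,:,::-1]); np.save(f"pics/{n}9.npy",d)
    q=(255*np.clip(p/255.,0,1)**0.6).astype(np.uint8)
    (crop(n,q,280,150,90,70,8,'pics/c9t.png') if n=='top' else crop(n,q,280,140,90,100,6,'pics/c9s.png'))
E
python3 go.py .548 .183 .098 -.052
```

```text
time: 14.45
tool_pos: [0.5478, 0.1789, 0.099]
tool_rot: [-1.573, -0.001, -0.052]
contact_force: [2.5, -8.6, 3.4]
opening: 0.0297
t 14.55 pos [0.5478 0.1787 0.0991] rot [-1.5728e+00 -9.0000e-04 -5.1800e-02] F [ 1.7 -7.1  4.1]
d [-0.0001  0.0011  0.0043] r [0.002  0.0002 0.0009]
```

View pics/c9t.png

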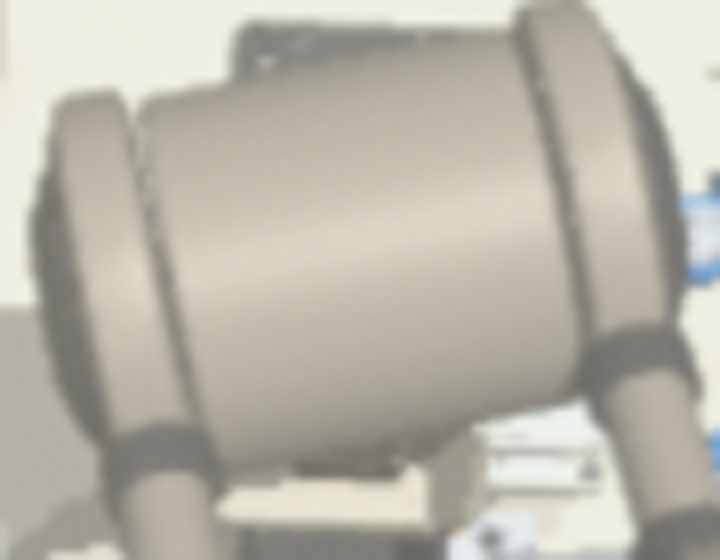

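View pics/c9s.png

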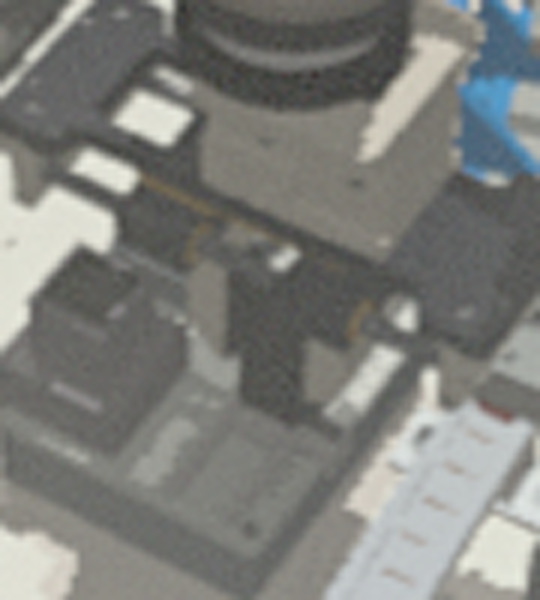

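```bash
python3 - <<'E'
from h import *
ps=[cv2.imread('pics/scene9.png')[:,:,::-1].astype(float)]
for i in range(5):
    ps.append(read_camera('scene')[0].astype(float))
p=np.mean(ps,0); np.save('pics/m9.npy',p)
q=p[186:226,312:356]; q=np.clip((q-20)/(150-20),0,1)**.6*255
cv2.imwrite('pics/c9z.png',cv2.resize(q.astype(np.uint8)[:,:,::-1],None,fx=16,fy=14.999,interpolation=cv2.INTER_CUBIC))
# predicted positions
c,s=np.cos(-.052),np.sin(-.052); o=np.array([.6119,.1992])-[c*.03-s*.038,s*.03+c*.038]
for nm,P in (('rider65',(-.0575,.0185,.065)),('hand_foot_front',(-.05,.0139,.06)),('ptr tip?',(-.0575,.0139,.06))):
    X=[o[0]+c*P[0]-s*P[1],o[1]+s*P[0]+c*P[1],P[2]]; uv=proj('scene',X)[0]; print(nm,uv.round(2),((uv-[312,186]+.5)*[16,15]-.5).round(0))
E
```

```text
rider65 [334.06 210.59] [361. 376.]
hand_foot_front [332.09 209.12] [329. 354.]
ptr tip? [335.06 210.57] [376. 376.]
```

View pics/c9z.png

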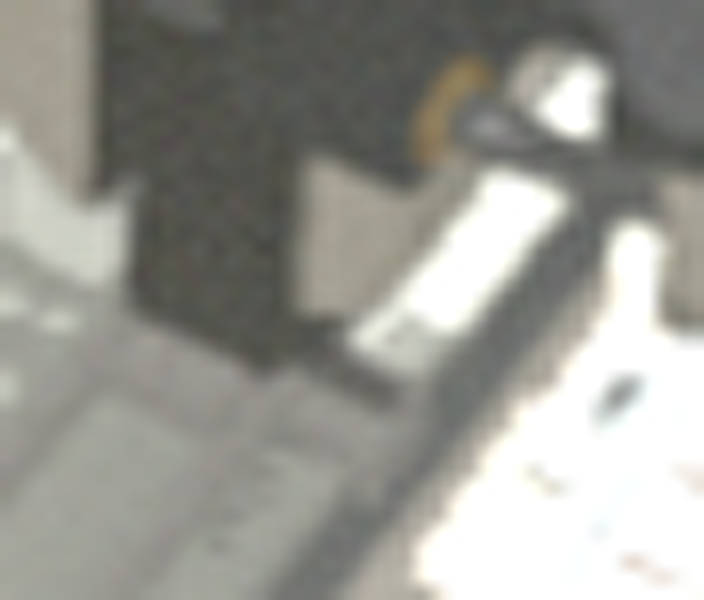

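```bash
python3 - <<'E'
from h import *
a=(cv2.imread('pics/scene0.png')[:,:,::-1].astype(float)+cv2.imread('pics/scene1.png')[:,:,::-1])/2
b=np.load('pics/m9.npy')
def z(p,x0,y0,w,h,s,lo,hi,f):
    q=np.clip((p[y0:y0+h,x0:x0+w]-lo)/(hi-lo),0,1)**.7*255; cv2.imwrite(f,cv2.resize(q.astype(np.uint8)[:,:,::-1],None,fx=s,fy=s,interpolation=cv2.INTER_CUBIC))
z(a,328,164,32,34,20,0,230,'pics/h0.png'); z(b,312,176,32,36,18,20,130,'pics/h9.png')
t=(cv2.imread('pics/top0.png')[:,:,::-1].astype(float)+cv2.imread('pics/top1.png')[:,:,::-1])/2
z(t,336,188,24,26,22,0,240,'pics/ht.png')
E
```

```text
(no output)
```

View pics/h0.png

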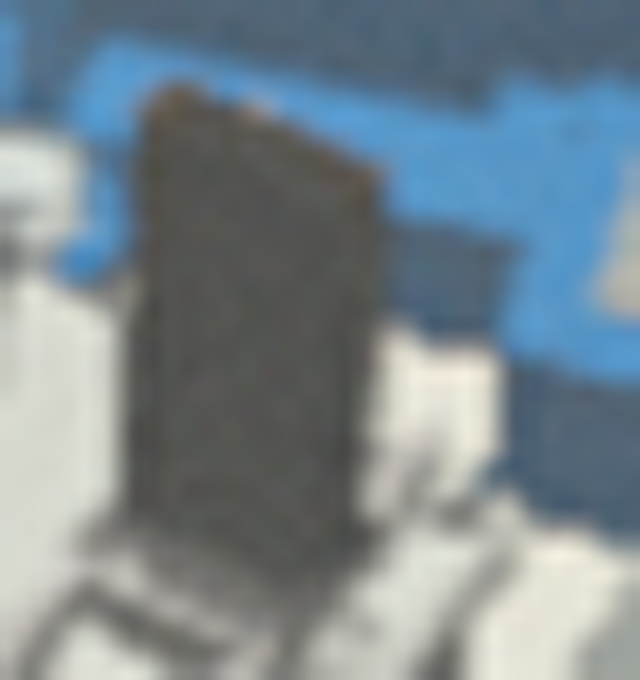

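View pics/h9.png

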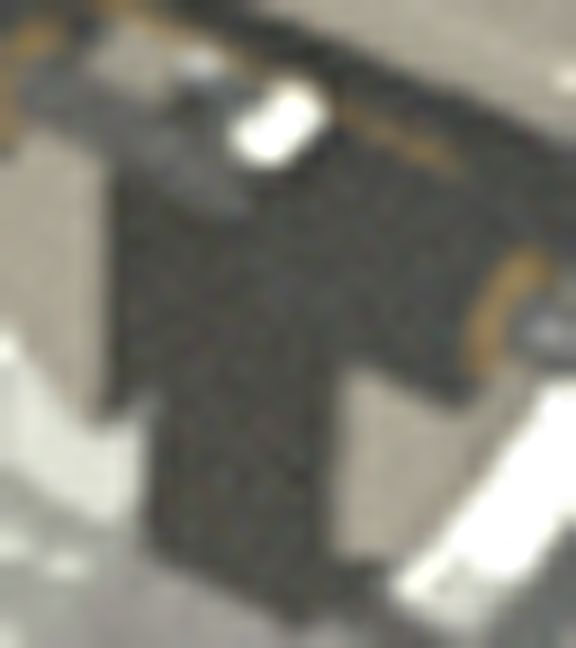

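View pics/ht.png

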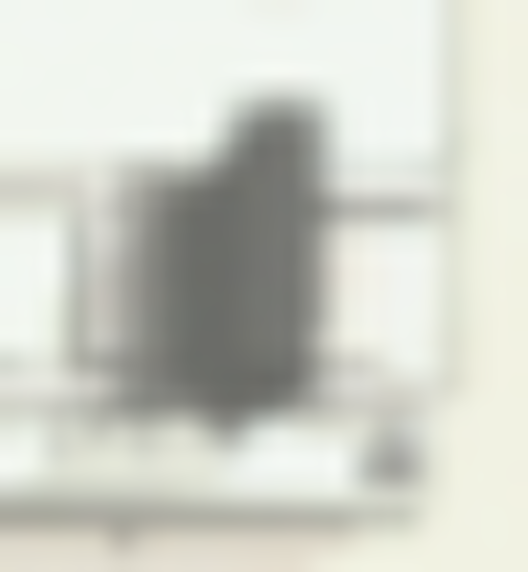

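```bash
python3 - <<'E'
from h import *
c,s=np.cos(-.052),np.sin(-.052)
def tst(P,sock):
    d=P[:2]-np.array(sock); return np.array([c*d[0]+s*d[1]+.03,-s*d[0]+c*d[1]+.038])
S=(.6145,.1994)
print('handle top home',tst(ray('top',347.98,198.1,.12),S).round(4))
print('ptr', tst(ray('top',345.75,207.5,.06),S).round(4),'rider',tst(ray('top',320.93,208.5,.065),S).round(4))
# scene: home handle predicted vs observed edges; scene pos9
o=np.array([.6119,.1992])-[c*.03-s*.038,s*.03+c*.038]
def pj(P): return proj('scene',[o[0]+c*P[0]-s*P[1],o[1]+s*P[0]+c*P[1],P[2]])[0]
for nm,P in (('L top',(-.02,-.04,.12)),('R top',(-.05,-.04,.12)),('L z.08',(-.02,-.04,.08)),('R z.08',(-.05,-.04,.08)),('R bottom z.068',(-.05,-.04,.068))):
    print(nm,((pj(P)-[328,164]+.5)*20-.5).round(0))
for y in(.0139,.0159):
  for nm,P in (('L z.08',(-.02,y+.005,.08)),('R z.08',(-.05,y+.005,.08)),('L z.06',(-.02,y+.005,.06)),('R z.06',(-.05,y+.005,.06))):
    print(y,nm,((pj(P)-[312,176]+.5)*18-.5).round(0))
E
```

```text
handle top home [-0.0344 -0.0458]
ptr [-0.0522 -0.0447] rider [-0.0573  0.0181]
L top [127. 120.]
R top [368. 231.]
L z.08 [113. 365.]
R z.08 [347. 474.]
R bottom z.068 [341. 544.]
0.0139 L z.08 [139. 425.]
0.0139 R z.08 [354. 529.]
0.0139 L z.06 [137. 528.]
0.0139 R z.06 [349. 632.]
0.0159 L z.08 [131. 435.]
0.0159 R z.08 [346. 541.]
0.0159 L z.06 [129. 539.]
0.0159 R z.06 [340. 643.]
```

```bash
python3 -m creep '[{"dx":0,"dy":0,"dz":0.002,"rx":0,"ry":0,"rz":0,"gripper":0.2},{"dx":0,"dy":0,"dz":0.004,"rx":0,"ry":0,"rz":0,"gripper":0.2},{"dx":0,"dy":0,"dz":0.0045,"rx":0,"ry":0,"rz":0,"gripper":0.2},{"dx":0,"dy":0,"dz":0.0045,"rx":0,"ry":0,"rz":0,"gripper":0.2}]' 50
python3 - <<'E'
from h import *
P=np.array([ (read_camera('scene')[0].astype(float),status.observe()['tool_pos'])[0] for i in range(12)])
T=[]
p=P.mean(0); np.save('pics/m10.npy',p); print(status.observe()['tool_pos'],status.observe()['contact_force'],status.observe()['time'])
def z(p,x0,y0,w,h,s,lo,hi,f):
    q=np.clip((p[y0:y0+h,x0:x0+w]-lo)/(hi-lo),0,1)**.7*255; cv2.imwrite(f,cv2.resize(q.astype(np.uint8)[:,:,::-1],None,fx=s,fy=s,interpolation=cv2.INTER_CUBIC))
z(p,316,196,30,28,24,25,120,'pics/z10.png'); z(np.load('pics/m9.npy'),316,196,30,28,24,25,120,'pics/z9.png')
E
```

```text
time: 15.3
tool_pos: [0.5481, 0.183, 0.0991]
tool_rot: [-1.573, -0.001, -0.052]
contact_force: [2.2, -7.1, 3.9]
opening: 0.0298
[0.54804239 0.18296456 0.09906035] [ 2.29723834 -8.26139116  3.31369711] 15.9
```

View pics/z10.png

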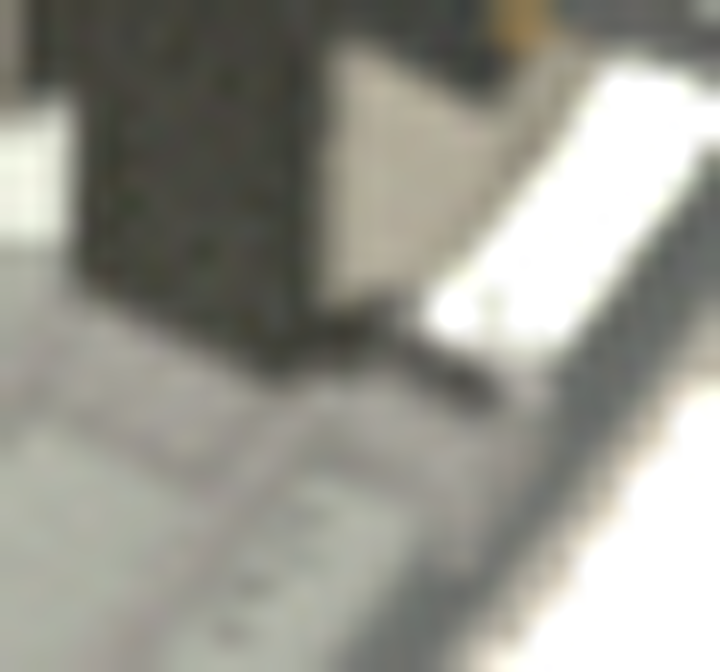

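View pics/z9.png

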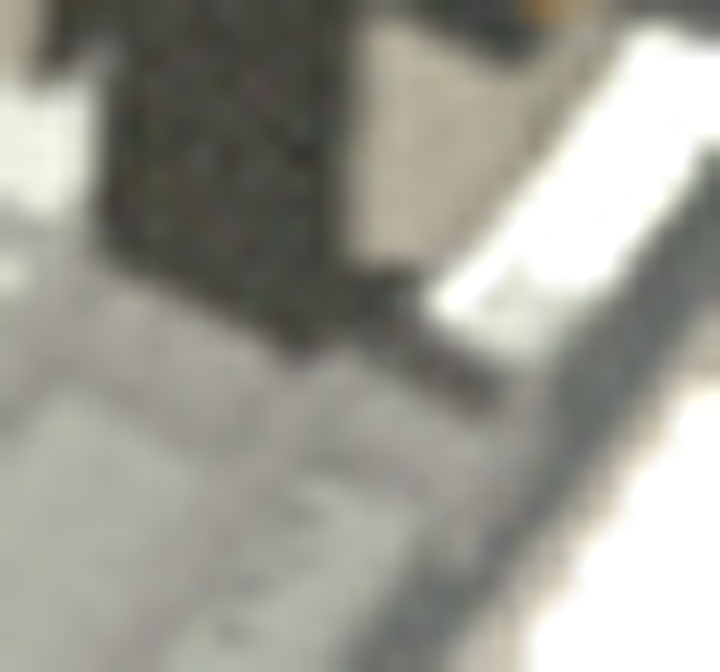

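```bash
python3 - <<'E'
from h import *
c,s=np.cos(-.052),np.sin(-.052); o=np.array([.6119,.1992])-[c*.03-s*.038,s*.03+c*.038]
def pj(P): return proj('scene',[o[0]+c*P[0]-s*P[1],o[1]+s*P[0]+c*P[1],P[2]])[0]
print('handle corner home z.068/.06',pj((-.05,-.04,.068)).round(2),pj((-.05,-.04,.06)).round(2),' obs (346.0,191.5)')
print('now h=.0182 z.068/.06',pj((-.05,.0232,.068)).round(2),pj((-.05,.0232,.06)).round(2),' obs (327.2,211.1)')
def d(a,b): return pj(b)-pj(a)
print('disp pred 63.2mm',d((-.05,-.04,.064),(-.05,.0232,.064)).round(2))
p=np.load('pics/m10.npy')
def z(p,x0,y0,w,h,s,lo,hi):
    q=np.clip((p[y0:y0+h,x0:x0+w]-lo)/(hi-lo),0,1)**.7*255; return cv2.resize(q.astype(np.uint8)[:,:,::-1],None,fx=s,fy=s,interpolation=cv2.INTER_CUBIC)
q=z(p,316,196,30,28,24,25,120); f=lambda P:tuple(((pj(P)-[316,196]+.5)*24-.5).astype(int).tolist())
y=.0185
cv2.line(q,f((-.051,y,.065)),f((-.064,y,.065)),(0,0,255),1)
for zz,col in((.062,(0,255,0)),): 
    R4=[(-.051,y-.008,zz),(-.051,y+.008,zz),(-.064,y+.008,zz),(-.064,y-.008,zz)]
    cv2.polylines(q,[np.array([f(a) for a in R4])],True,col,1)
h=.0182; cv2.line(q,f((-.05,h,.06)),f((-.058,h,.06)),(255,0,0),1)
cv2.polylines(q,[np.array([f(a) for a in [(-.02,h+.005,.08),(-.02,h+.005,.066),(-.05,h+.005,.066),(-.05,h+.005,.08)]])],False,(255,255,0),1)
cv2.imwrite('pics/z10o.png',q)
E
```

```text
handle corner home z.068/.06 [344.59 190.74] [344.39 193.04]  obs (346.0,191.5)
now h=.0182 z.068/.06 [330.01 209.72] [329.89 211.98]  obs (327.2,211.1)
disp pred 63.2mm [-14.54  18.96]
```

View pics/z10o.png

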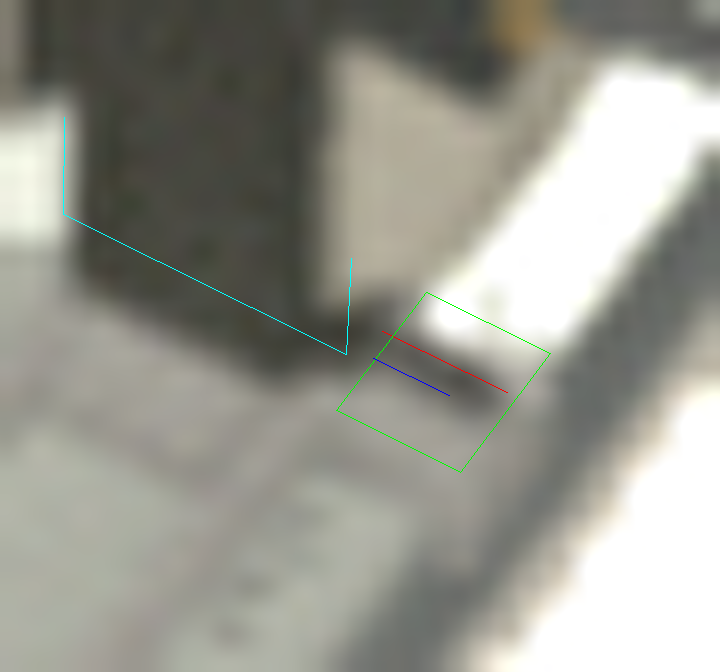

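```bash
python3 - <<'E'
from h import *
t=np.mean([cv2.imread(f'pics/top{i}.png',0).astype(float) for i in(0,1,2)],0)
for v in range(205,213): print(v,t[v,315:329].round(0).astype(int))
print('handle top rows, cols 343..355')
for v in range(192,206): print(v,t[v,342:356].round(0).astype(int))
s=np.mean([cv2.imread(f'pics/scene{i}.png',0).astype(float) for i in(0,1,2)],0)
print('scene ridge');
for v in range(206,219): print(v,s[v,327:341].round(0).astype(int))
E
```

```text
205 [155 159 161 166 170 175 178 173 173 173 177 184 191 205]
206 [178 197 195 186 177 171 158 154 155 164 188 197 200 195]
207 [210 220 220 185 193 200 176 191 202 187 209 212 217 209]
208 [222 225 222 180 195 208 183 205 217 199 217 223 225 224]
209 [198 201 198 170 194 208 184 205 216 194 205 215 217 217]
210 [138 140 142 160 198 208 180 200 213 176 157 157 155 154]
211 [117 115 120 152 180 178 161 174 184 175 179 178 148 129]
212 [139 116 116 124 134 130 139 148 155 171 194 199 188 184]
handle top rows, cols 343..355
192 [228 228 227 226 206 178 161 167 190 220 227 227 228 225]
193 [227 228 227 223 169 118  99 108 149 211 226 227 228 225]
194 [224 224 222 200 133  86  80  90 135 206 225 226 226 223]
195 [173 167 163 135  94  78  80  88 130 192 210 212 211 202]
196 [136 112  98  85  74  78  80  86 123 184 204 205 204 202]
197 [122  94  76  73  72  77  81  83  99 138 153 155 158 174]
198 [116  88  73  71  72  76  81  86 119 179 200 205 208 209]
199 [110  86  73  71  72  77  81  86 129 198 219 223 225 222]
200 [107  85  73  70  72  76  81  87 128 197 220 222 226 223]
201 [106  86  7
[... 412 characters left out ...]
7 179 167 161 146]
208 [188 186 184 176 163 129  95 128 157 167 189 183 158 115]
209 [186 182 175 167 138  96 111 157 183 190 188 169 126  78]
210 [181 172 170 151  96  66  84 119 148 170 173 138  86  61]
211 [173 161 161 131  99  82  58  66  87 120 145 120  68  58]
212 [178 164 129 118 157 147 108  83  58  85 120 109  65  58]
213 [167 134  87 117 164 171 173 150 106 105 107  75  60  59]
214 [147 101  78  78 103 142 165 174 162 125  85  64  62  62]
215 [120 102 108  72  65  75 102 134 135 106  71  64  62  71]
216 [ 87 136 157 110  80  70  73  87  91  73  67  63  66  80]
217 [113 145 174 175 130  96  74  70  73  66  63  63  75  86]
218 [153 177 193 198 177 132  77  69  72  65  61  73  87 108]
```

```bash
python3 - <<'E'
from h import *
p=np.load('pics/m10.npy').mean(2); print('m10 cols 325..339')
for v in range(204,218): print(v,p[v,325:340].round(0).astype(int))
p=np.load('pics/m9.npy').mean(2); print('m9')
for v in range(202,218): print(v,p[v,325:340].round(0).astype(int))
for nm,i in(('m10','m10'),('m9','m9')):
    q=np.load(f'pics/{i}.npy')[202:218,324:342]; q=np.clip((q-35)/(85),0,1)*255
    cv2.imwrite(f'pics/zz_{nm}.png',cv2.resize(q.astype(np.uint8)[:,:,::-1],None,fx=36,fy=36,interpolation=cv2.INTER_LANCZOS4))
E
```

```text
m10 cols 325..339
204 [ 39  38  38  40  53  72  78  78  78  77  74  73 100 152 177]
205 [ 40  41  39  39  53  72  78  77  77  75  74  90 134 166 181]
206 [ 41  40  38  40  54  72  79  79  76  75  85 123 157 171 183]
207 [ 41  40  39  39  54  71  73  72  75  90 115 147 173 170 163]
208 [ 40  40  41  39  51  56  53  57  75 125 133 107 156 185 159]
209 [ 40  38  41  38  39  39  43  55  76 123 134 107 141 164 126]
210 [ 46  41  38  38  40  40  45  47  51  69  86  91 100  99  81]
211 [61 50 44 48 51 51 56 55 48 47 48 65 80 75 57]
212 [73 67 61 64 71 69 72 69 61 54 47 53 71 73 56]
213 [70 68 70 71 69 71 74 74 72 68 61 62 66 63 54]
214 [68 69 71 68 65 67 71 73 73 73 73 69 67 61 55]
215 [68 73 70 67 66 65 67 69 71 75 72 68 65 59 54]
216 [70 69 68 73 77 74 72 70 70 71 71 65 61 56 59]
217 [71 68 70 69 73 80 80 77 72 69 70 63 58 57 68]
m9
202 [ 38  40  40  35  39  53  71  78  77  77  78  77  72  77 114]
203 [ 39  42  40  40  40  55  74  79  78  77  76  73  77 109 149]
204 [ 40  39  39  38  40  53  73  78  78  77  74  77 102 152 176]
205 [ 42  40  40  40  40  54  73  80  78  75  73  92 134 168 182]
206 [ 41  39  40  40  39  51  67  72  75  75  88 116 139 167 187]
207 [ 40  41  41  39  40  41  44  45  58  86 123 128 106 122 150]
208 [ 41  41  40  41  40  41  39  46  65 114 126 100 102 102 100]
209 [ 56  47  40  39  42  42  43  45  56  83  99 104 105  97  82]
210 [73 68 52 44 50 55 49 49 49 56 70 84 92 86 67]
211 [73 73 66 61 68 69 62 56 49 49 49 58 68 69 56]
212 [72 69 70 70 70 69 72 70 62 55 50 53 65 64 53]
213 [69 67 71 71 68 71 75 74 72 69 61 62 65 61 54]
214 [68 68 70 68 66 68 71 73 74 74 75 70 68 62 55]
215 [71 72 71 68 65 65 67 69 72 73 73 69 65 59 56]
216 [73 70 68 73 78 74 72 72 68 72 70 65 62 56 58]
217 [71 70 69 68 74 81 79 78 73 69 67 63 58 56 70]
```

View pics/zz_m10.png

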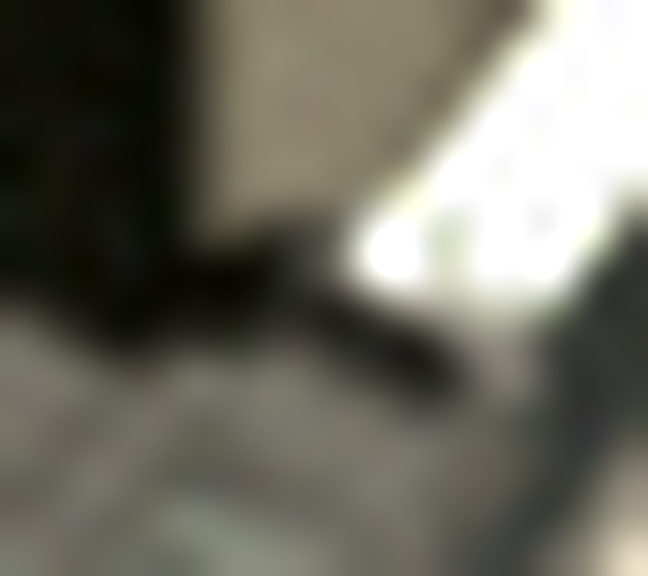

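View pics/zz_m9.png

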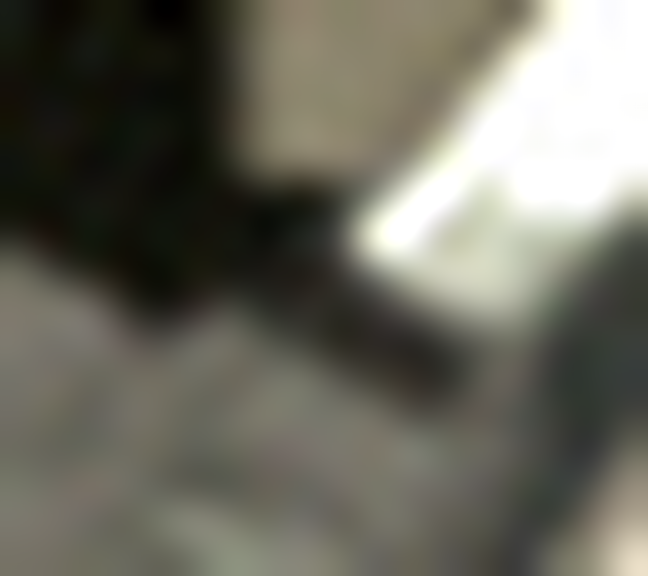

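```bash
python3 -m creep '[{"dx":0,"dy":0,"dz":0.0004,"rx":0,"ry":0,"rz":0,"gripper":0.2},{"dx":0,"dy":0,"dz":0.0004,"rx":0,"ry":0,"rz":0,"gripper":0.2},{"dx":0,"dy":0,"dz":0.0004,"rx":0,"ry":0,"rz":0,"gripper":0.2}]' 50
python3 - <<'E'
from h import *
P=[];T=[]
for i in range(5):
    p,d=read_camera('scene'); P.append(p.astype(float)); T.append(status.observe()['tool_pos'])
print(np.mean(T,0).round(4),status.observe()['contact_force'].round(1),status.observe()['opening'],status.observe()['time'])
p=np.mean(P,0); cv2.imwrite('pics/scene11.png',p[:,:,::-1]); np.save('pics/scene11d.npy',d)
W=world('scene',d)
q=(255*np.clip(p/255.,0,1)**0.6).astype(np.uint8); crop('s',q,240,150,140,140,5,'pics/c11.png')
for uv in((293,189),(294,192)): print(uv,W[uv[1],uv[0]].round(4))
E
```

```text
time: 16.27
tool_pos: [0.5481, 0.1833, 0.0991]
tool_rot: [-1.573, -0.001, -0.052]
contact_force: [2.5, -8.2, 3.1]
opening: 0.0296
[0.5481 0.1833 0.0991] [ 2.3 -8.9  3.4] 0.029603873161757818 16.525
(293, 189) [0.6131 0.2043 0.1058]
(294, 192) [0.6058 0.2124 0.1086][ WARN:0@8.948] global loadsave.cpp:1063 imwrite_ Unsupported depth image for selected encoder is fallbacked to CV_8U.
```

View pics/c11.png

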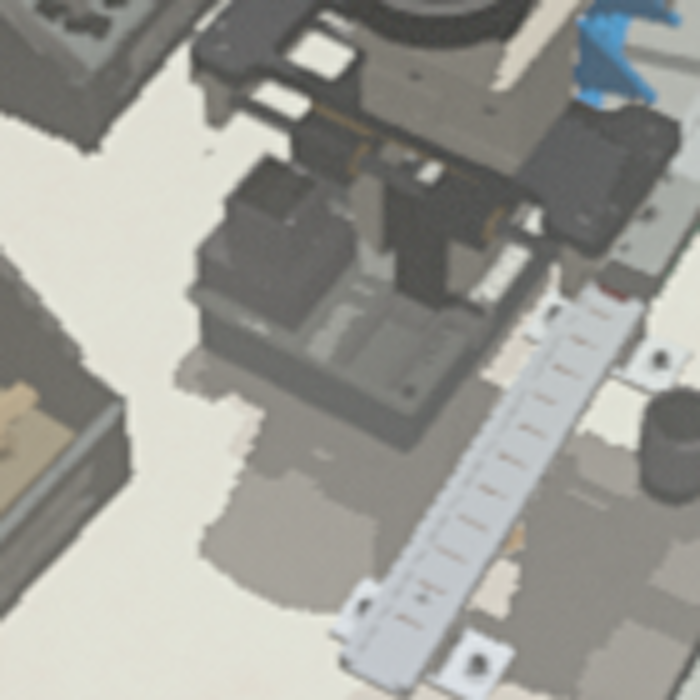

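The relay sits home in the socket with its top at about z 0.106, and the gripper holds the handle at (420,240) of the crop. The rider is at (465,300) and the round relay at (670,450), neither moved. I'll hand in.

```bash
python3 -c "
from cell import robot
print(robot.hand_in())"
```

```text
the job is handed in; nothing more can be done
None
```

I plugged in the square relay and let go of it. I then pulled the slide to the rider's mark and handed in at about 16.5 s with the gripper still holding the handle.

**Relay:**
- It went in without side resistance and came to a hard stop at tool height 0.0992 m, against 0.0991 m expected for fully home.
- After release the camera showed it upright, with its top at 106–109 mm against 106 mm expected.

**Slide:**
- I gripped the handle across its 30 mm width at 50 N and pulled it 63.5 mm by the arm's own reading.
- The spring load was about 8–9 N, which fits that travel. I saw no sign of the handle slipping in the grip.
- My camera estimates of the travel needed ran from 62.7 to 64.0 mm, so they disagreed by about 1 mm.
- The pointer and the mark were in the arm's shadow and hidden from the top camera. The final alignment is therefore good to roughly 1–2 mm and not confirmed by a clear view.

**Surroundings:** The rider's mark was at the same pixel position before and after the pull. The arm touched nothing else, and the round relay looked unmoved. I did not measure the other bystanders again at the end.

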